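# Hang the seedling height gauge and bring its foot down onto the tray rim

### The job

Take the seedling height gauge out of its holder and hang it by its window on the hook of the stand, with the scale side facing outward, away from the post. Then push the hook down its post with the gauge until the gauge's foot rests on the tray's rim: feel for the rim and do not press hard, the tray is thin plastic. Let go, leaving it hanging there with its foot on the rim, and do not disturb the other things.

Things in the scene. Friction and masses are not known exactly. Their poses are not given: they have to be found in the camera images.
- gauge_grip (a point): Centre of the gauge's black grip block (14 mm along x, 36 mm along y, 36 mm high), the place to pinch it, on top of an upright aluminium plate 8 mm thick (x), 52 mm wide (y), 164 mm high; 0.11 to 0.22 kg. Its foot (bottom edge) is 182 mm below this point and starts in the holder's slot. The scale (black lines) is on the -x face; z is up the gauge.
- gauge_eye (a point): Middle of the upper edge of the gauge's window, at half the plate's thickness: the place that sits in the hook, 43 mm below gauge_grip, 139 mm above the foot. The window goes through the plate, 30 mm wide (y), reaching 44 mm down from this point. The strip of plate above it is 26 mm high. Axes as gauge_grip.
- gauge_shelf (a point): Outer edge of a small shelf, 30 mm wide and 4 mm thick, that sticks 14 mm out of the scale side (18 mm from the plate's middle plane), 72 mm above the foot. The scale side is the side with this shelf. Axes as gauge_grip.
- holder: Grey holder block, 75 x 100 mm, 40 mm high, fixed to the table, with an upright slot 11 x 56 mm, 30 mm deep, that the gauge stands in (slot floor 10 mm above the table). Origin on the table under the slot; the slot runs along its y.
- hook_seat (a point): Middle of the hook's seat, on the upper face of a level steel arm 16 mm wide, 10 mm thick, coming from the post (post axis 108 mm away along +x) and ending 18 mm out along -x. A tongue near that end rises 14 mm and leans slightly outward; a stop strip on the +x side rises 18 mm; the throat between is 14 mm wide at the seat. -x points outward, z up. Moves with the hook.
- hook (a joint): How far the hook has slid down its post, m: 0 at the top (seat 275 mm above the table), at most 0.09. It slides stiffly: 9 N of friction, so that it stays where it is left and the gauge's weight alone does not move it; with the gauge in it about 5 to 7 N of downward push move it.
- stand: Hook stand, fixed: steel post 22 mm thick, 325 mm high. Origin on the table straight below hook_seat; -x points outward. To hang the gauge: hold it 50 mm or more out in front of the hook (along -x), raised so that the tongue faces the window, move it along +x until its plate is over the throat, then lower it.
- tray_rest: Base under the black seedling tray; origin on the table, within 14 mm of below the seat; axes about as the stand's. The tray's flat rim (75 mm along x, 220 mm along y, centred over the origin) lies under the hung gauge; its top is 58 to 102 mm above the table, packed anew each time and not measured: feel for it. It gives 1 mm for each 5 N, springs back, and is damaged above 14 N.
- bottle: Closed white bottle, 56 mm thick, 150 mm high; origin under its centre. Bystander.
- jar: Closed clear jar, 64 mm thick, 70 mm high; origin under its centre. Bystander.
- pot: Terracotta pot, 68 mm wide, 65 mm high; origin under its centre. Bystander.
- pot2: Black plastic pot, 68 mm wide, 65 mm high; origin under its centre. Bystander.
- dibber: Hand dibber with a wooden handle, 180 mm long, lying flat. Bystander.
- brush: Hand brush lying flat. Bystander.
- clipbox: Grey open box with compartments, 120 x 160 mm, 50 mm high. Bystander.
There are look-alikes about, which are no part of the job. What is shaped like the part that bears gauge_grip but pink or yellow is not meant.

How it is judged:
By the outcome, as a careful person would: the job done as asked, in the order asked, and still so for the second after the job is handed in, with the robot touching nothing.
It also fails if it takes over 56 s, if anything falls off the work surface, if the arm or the gripper's body presses on something with over 40 N, if the wrist force passes 120 N, or if a joint passes its speed limit or range.

### The arm

A 6-joint arm with a two-finger parallel gripper is mounted at the origin on the work surface. World frame = base frame: x ahead of the robot, y to its left, z up, the work surface at z = 0. Lengths are in m, angles in degrees, forces in N, time in s.
With the tool pointing down it reaches from about 0.4 to 0.825 m from the base axis. Payload 7 kg.
Tool frame: the origin (TCP) lies at the centre of the arm's flange, where the gripper is bolted on; the fingertips stand 178 mm ahead of it and the grasp point (between the pads) lies 159 mm ahead of it; x points along the fingers, y is the direction in which the jaws open and shut, and the axes are right-handed (so a half turn about x gives the same grasp; the last joint's range is limited). The gripper opens to 88 mm and grips with 3 to 60 N. Pads are 19 mm wide; open, the fingers measure 130 mm over their backs; the gripper's body (78 mm by 193 mm) begins 47 mm behind the grasp point.
Start: joints at [92.367, 20.546, 0.682, 0, -70.136, -16.507], TCP at [0.165, 0.655, 0.405] pointing down, gripper open.
Joint ranges: [-176.03, 176.03], [-82.01, 121.73], [-58.28, 71.71], [-173.87, 95.51], [-174.79, -0.11], [-173.66, 173.66]. Speed limits (degrees/s): [136.94, 136.94, 172.46, 180, 180, 180].

### API

Orientations are given as [roll, pitch, yaw] about the fixed x, y, z axes, in that order (R = Rz(yaw) Ry(pitch) Rx(roll)).
In Python, from plant import ctrl gives the robot as it stands. The module is installed in compiled form; this text tells all that it offers.
- The arm moves only by the shell command python3 -m inch 'ROWS'. ROWS is JSON, one flat list of numbers, 7 for each row, row after row: the shift along the tool's x, y, z in m, then the turn, a rotation vector about the tool's x, y, z in degrees, then the finger opening in m, from 0 to 0.0876. In form: [dx, dy, dz, rx, ry, rz, hand, dx, dy, dz, rx, ry, rz, hand, ...]. A call has 1 to 20 rows; each row shifts and turns the pose as measured when the row begins, along the tool's axes as they then stand; what a row does not reach is not made up. A row lasts 1/8 s, in which the tool goes at most 62.5 mm and 10.7 degrees, less where a joint would pass 70% of its speed; a pose out of reach is approached as far as the arm can. A call with a gripper value outside its range is refused whole. The fingers move at their own pace and stop on an object; the grip force is fixed at half the most. Time passes only in rows, so rows that do not move let the fingers close. It gives the time, the measured TCP pose, the force and the opening at its end, in the units of the state.
- ctrl.get_obs(): the state, without advancing time (a new reading comes with each control period).
- ctrl.snapshot(name): name is "scene" or "side" or "wrist"; returns a dict with "color" (480x640x3 uint8, red, green, blue), "depth" (480x640 float32, m along the optical axis (not along the pixel's ray), 0 where there is no reading), "K" (3x3 intrinsics, pixels), "position" and "attitude" of the camera in the world; the wrist camera has in their place "hand_eye" (4x4, takes a point from camera to tool coordinates, whose origin is the TCP and whose axes are the tool frame's). Camera axes: x right, y up, looking along -z (the intrinsics and any distortion apply to the point x, -y, -z); pixel columns grow to the right and rows downward; lengths in m; the calibration is good to about 2 mm. A picture is of the moment at which its call begins: read the wrist's pose just before it.
- ctrl.close_job(): hands the job in, once; it reports no verdict.
The state is a dict: "clock": time; "joint_pos": joint angles; "qvel": joint speeds; "tau": joint torques, N m; "tool_pos": TCP position; "orientation": TCP orientation; "force": force on the tool from outside, world axes, zero at the start; "moment": the same for the moment, N m; "opening": finger opening in m.
Only numpy, scipy, OpenCV 4.12 (cv2) and the standard library are available. Lean on these libraries where they do the work, as an engineer would, in place of code of your own. Each camera call takes 0.05 s, during which the arm holds its last target.

## Working session

There is one attempt and no reset: what is moved stays moved. The work goes in short steps, Python scripts to look and compute and a shell command to move; the robot and the scene stay as the last step left them, time stands still between calls to the robot, and variables do not carry over. Pictures are saved under pics/ and viewed, and the job is handed in when it is done.

```bash
mkdir -p pics; ls; python3 - <<'E'
from plant import ctrl
import cv2, numpy as np
o=ctrl.get_obs(); print(o)
for n in("scene","side","wrist"):
    s=ctrl.snapshot(n); cv2.imwrite(f"pics/{n}0.png",s["color"][:,:,::-1]); np.savez(f"{n}0.npz",**s)
    print(n,s["K"].tolist(),s.get("position"),s.get("attitude"),s.get("hand_eye"),[k for k in s])
E
```

```text
pics
{'clock': 0.0, 'joint_pos': array([ 9.23670819e+01,  2.05897652e+01,  6.32959462e-01, -2.00529203e-02,
       -7.01349326e+01, -1.65079709e+01]), 'qvel': array([-0.08834564,  0.0087662 ,  0.02017109,  0.03556545, -0.04147991,
        0.00443646]), 'tau': array([ 1.60283129e-03, -5.82723749e+01,  2.93043405e+01,  6.99700847e+00,
        7.07450919e-03, -1.53832971e-04]), 'tool_pos': array([0.16484903, 0.65435209, 0.40373532]), 'orientation': array([ 94.8975766 ,  89.90634421, -99.2501416 ]), 'force': array([0.33052218, 0.22056396, 0.47037389]), 'moment': array([-0.01129149,  0.00183908, -0.01662775]), 'opening': 0.0875215062130127}
scene [[444.8421343402, 0.0, 315.8892631765556], [0.0, 444.8421343402, 238.8749328549144], [0.0, 0.0, 1.0]] [ 0.89159823 -0.68422652  0.75831257] [52.65642514 -0.53462974 30.59158312] None ['color', 'depth', 'K', 'position', 'attitude']
side [[598.2018623772021, 0.0, 310.8243058177622], [0.0, 598.2018623772021, 240.38687149027004], [0.0, 0.0, 1.0]] [ 0.37986472 -1.04614331  1.18317092] [45.31305784 -1.05572973 -5.42325104] None ['color', 'depth', 'K', 'position', 'attitude']
wrist [[402.83529577955505, 0.0, 315.6539510525418], [0.0, 402.83529577955505, 235.45174334443286], [0.0, 0.0, 1.0]] None None [[ 4.98979673e-04  2.53941971e-01 -9.67219327e-01  1.92564229e-02]
 [ 9.99999568e-01 -8.85559038e-04  2.83388516e-04  1.42789475e-03]
 [-7.84565579e-04 -9.67219050e-01 -2.53942303e-01 -6.95332716e-02]
 [ 0.00000000e+00  0.00000000e+00  0.00000000e+00  1.00000000e+00]] ['color', 'depth', 'K', 'hand_eye']
```

View pics/scene0.png

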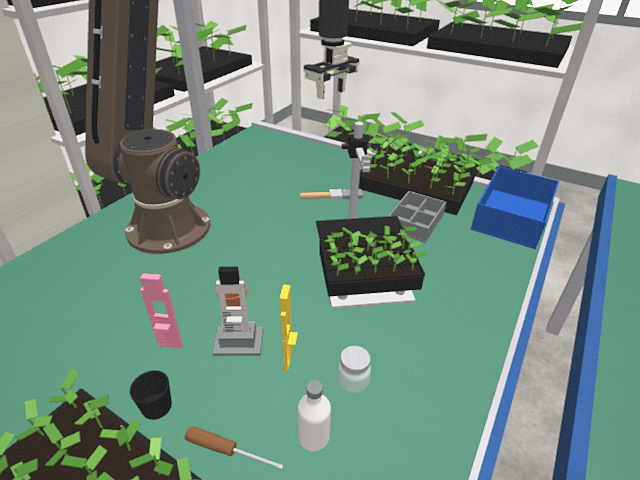

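View pics/side0.png

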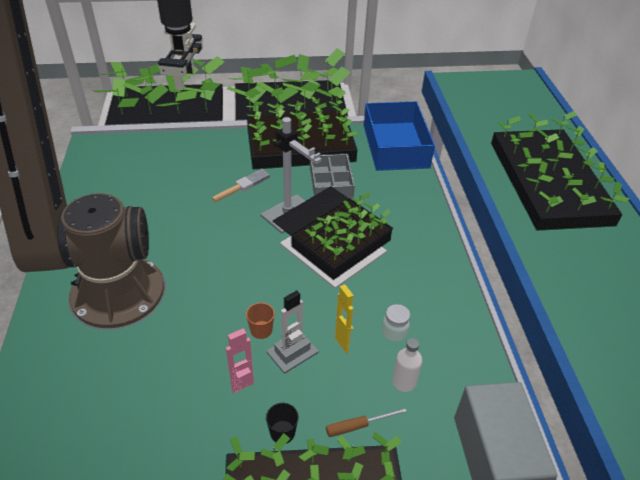

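View pics/wrist0.png

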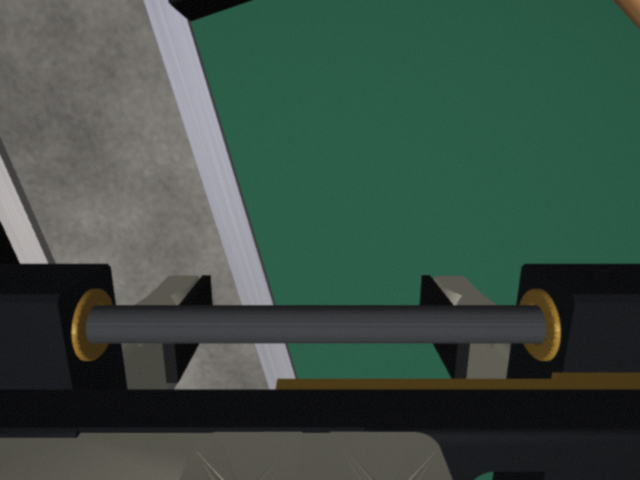

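Candidates for the gauge in the scene view are pink (160,310), yellow (288,325), and the aluminium one with a black grip (230,275) in the grey holder (238,340). I choose the aluminium one and check it in a close crop with the point cloud.

```bash
cat > h.py <<'E'
import numpy as np, cv2
from scipy.spatial.transform import Rotation as R
def load(f):
    return dict(np.load(f))
def cloud(s,T=None):
    d=s["depth"];K=s["K"];v,u=np.mgrid[0:480,0:640]
    x=(u-K[0,2])/K[0,0]*d;y=(v-K[1,2])/K[1,1]*d
    P=np.stack([x,-y,-d],-1)
    if T is None:
        T=np.eye(4);T[:3,:3]=R.from_euler("xyz",s["attitude"],degrees=True).as_matrix();T[:3,3]=s["position"]
    W=P@T[:3,:3].T+T[:3,3]
    W[d<=0]=np.nan
    return W
def tool(o):
    T=np.eye(4);T[:3,:3]=R.from_euler("xyz",o["orientation"],degrees=True).as_matrix();T[:3,3]=o["tool_pos"];return T
E
python3 - <<'E'
from h import *
for n,crop,cr2 in(("scene",(255,365,130,310),(110,310,310,430)),("side",(270,400,220,360),(100,290,230,400))):
    s=load(n+"0.npz");W=cloud(s);np.save(n+"W.npy",W)
    a,b,c,d=crop; I=s["color"][a:b,c:d,::-1]; k=4 if (d-c)*4<=800 else 3
    cv2.imwrite(f"pics/{n}_g.png",cv2.resize(I,None,fx=k,fy=k,interpolation=2))
    a,b,c,d=cr2; I=s["color"][a:b,c:d,::-1];k=3
    cv2.imwrite(f"pics/{n}_h.png",cv2.resize(I,None,fx=k,fy=k,interpolation=2))
    m=s["color"].astype(int)
    tab=(m[:,:,1]>m[:,:,0]+30)&(abs(W[:,:,2])<.02); print(n,np.nanmedian(W[tab],0))
W=np.load("sceneW.npy")
for p in [(229,270),(229,276),(229,282),(234,313),(225,300),(245,300),(240,350),(358,130),(367,155),(354,190)]: print(p,W[p[1],p[0]].round(4))
W=np.load("sideW.npy")
print()
for p in [(292,298),(293,338),(287,325),(290,350),(287,122),(315,155),(290,160)]: print(p,W[p[1],p[0]].round(4))
E
```

```text
scene [ 4.76360893e-01 -1.64383144e-01  1.37977276e-04]
side [ 0.27468816 -0.17206196 -0.00100976]
(229, 270) [ 0.4408 -0.2287  0.2099]
(229, 276) [ 0.4391 -0.2292  0.1945]
(229, 282) [ 0.4384 -0.2308  0.1802]
(234, 313) [ 0.4353 -0.2266  0.0899]
(225, 300) [ 0.3722 -0.1846  0.058 ]
(245, 300) [ 0.4573 -0.2136  0.1272]
(240, 350) [ 0.4587 -0.2485  0.0118]
(358, 130) [0.4605 0.256  0.31  ]
(367, 155) [0.5191 0.188  0.2872]
(354, 190) [0.4613 0.2558 0.1397]

(292, 298) [ 0.4351 -0.2326  0.2047]
(293, 338) [ 0.4358 -0.2485  0.0842]
(287, 325) [ 0.4232 -0.2409  0.1233]
(290, 350) [ 0.4289 -0.247   0.0366]
(287, 122) [0.458  0.2536 0.3211]
(315, 155) [0.5219 0.1629 0.2809]
(290, 160) [0.4655 0.2617 0.1939]
```

View pics/scene_g.png

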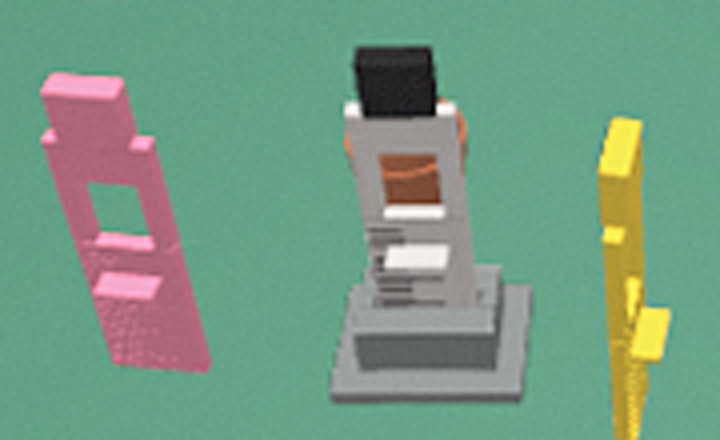

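View pics/scene_h.png

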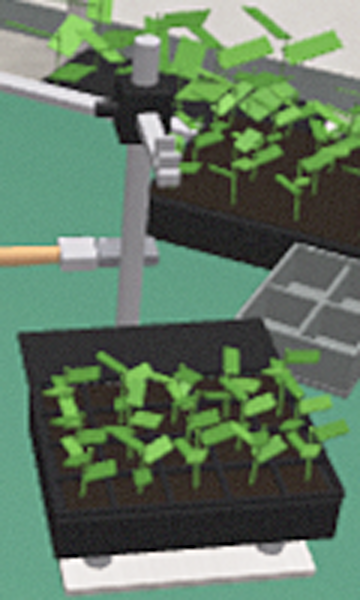

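View pics/side_h.png

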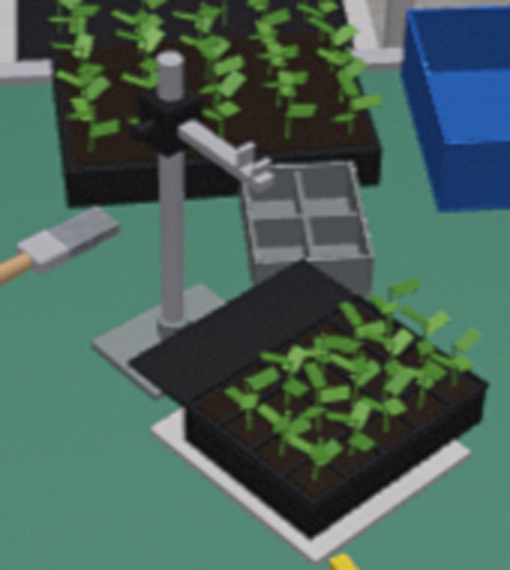

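The crop confirms it. The aluminium plate with the black grip has the scale lines and shelf facing the scene camera, toward −y. The post, hook arm with its tongue, and black rim are at scene px about (355,150–230). Next I fit the poses.

```bash
python3 - <<'E'
from h import *
for n in("scene","side"):
    s=load(n+"0.npz");W=np.load(n+"W.npy");c=s["color"].astype(int)
    mx=c.max(2);mn=c.min(2)
    def sel(cen,r,z0,z1): 
        return (np.hypot(W[:,:,0]-cen[0],W[:,:,1]-cen[1])<r)&(W[:,:,2]>z0)&(W[:,:,2]<z1)
    g=sel((.44,-.225),.05,.175,.25)&(mx<90)
    P=W[g]; print(n,"grip",len(P),P.min(0).round(4),P.max(0).round(4),P.mean(0).round(4))
    t=P[P[:,2]>np.quantile(P[:,2],.97)-.006]; 
    tt=P[P[:,2]>.206]
    if len(tt)>5: print("  top",len(tt),cv2.minAreaRect((tt[:,:2]*1e3).astype(np.float32)), cv2.minAreaRect((P[:,:2]*1e3).astype(np.float32)))
    p=sel((.44,-.225),.05,.1,.172)&(mx-mn<35)&(mx>90); P=W[p]
    print("  plate",len(P),P.min(0).round(4),P.max(0).round(4), cv2.minAreaRect((P[:,:2]*1e3).astype(np.float32)))
    f=sel((.44,-.23),.05,.045,.172)&(mx-mn<35);P=W[f];print("   all z", np.histogram(P[:,2],10))
    po=sel((.46,.256),.03,.08,.24)&(mx-mn<40);P=W[po]; A=np.c_[2*P[:,:2],np.ones(len(P))];x=np.linalg.lstsq(A,(P[:,:2]**2).sum(1),rcond=None)[0]
    print("  post",len(P),x[:2].round(4),np.sqrt(x[2]+x[:2]@x[:2]).round(4),P.mean(0).round(4),P.min(0).round(3),P.max(0).round(3))
    a=sel((.5,.2),.1,.262,.32)&(mx>120)&(mx-mn<40);P=W[a]
    d=np.hypot(*(P[:,:2]-[.46,.256]).T); P=P[(d>.03)&(d<.16)]
    i=P[P[:,2]<.279]
    print("  arm",len(P),cv2.minAreaRect((P[:,:2]*1e3).astype(np.float32)),np.percentile(P[:,2],[0,10,50,90,100]).round(3), "far",P[np.argmax(np.hypot(*(P[:,:2]-[.46,.256]).T))].round(4), cv2.fitLine((P[:,:2]).astype(np.float32),cv2.DIST_HUBER,0,.01,.01).ravel())
E
```

```text
scene grip 324 [ 0.4197 -0.2405  0.1755] [ 0.4533 -0.2124  0.2129] [ 0.4383 -0.2291  0.1967]
  top 97 ((435.7069396972656, -226.97305297851562), (34.801231384277344, 12.052338600158691), 34.68556213378906) ((436.1997375488281, -227.5594482421875), (34.883018493652344, 13.690193176269531), 33.865543365478516)
  plate 519 [ 0.4131 -0.2425  0.1001] [ 0.4593 -0.2079  0.1719] ((434.61151123046875, -226.45877075195312), (52.528133392333984, 11.551833152770996), 32.514854431152344)
   all z (array([110,  72,  89, 171, 140,  60,  57,  57, 107, 137]), array([0.04518932, 0.05786481, 0.07054029, 0.08321578, 0.09589126,
       0.10856675, 0.12124223, 0.13391772, 0.1465932 , 0.15926869,
       0.17194417]))
  post 392 [0.4566 0.2633] 0.0084 [0.4585 0.2587 0.1584] [0.445 0.252 0.081] [0.467 0.272 0.236]
  arm 164 ((484.222900390625, 213.6150360107422), (33.66253662109375, 141.66844177246094), 50.05437088012695) [0.262 0.266 0.27  0.283 0.288] far [0.5256 0.157  0.2642] [ 0.6941026  -0.7198761   0.5095484   0.18650149]
side grip 226 [ 0.4176 -0.2466  0.1754] [ 0.4508 -0.217   0.2127] [ 0.4342 -0.23
[... 234 characters left out ...]
55 [ 0.4098 -0.2487  0.1001] [ 0.4585 -0.2121  0.1716] ((434.5691223144531, -229.27444458007812), (56.027984619140625, 13.897906303405762), 31.766929626464844)
   all z (array([ 53,  30,  67, 114,  90,  45,  43,  43,  75,  83]), array([0.04504083, 0.05769643, 0.07035202, 0.08300761, 0.0956632 ,
       0.10831879, 0.12097438, 0.13362998, 0.14628557, 0.15894116,
       0.17159675]))
  post 342 [0.4555 0.2578] 0.008 [0.4552 0.2552 0.1568] [0.439 0.244 0.081] [0.471 0.266 0.24 ]
  arm 144 ((502.6123962402344, 195.1424560546875), (23.975013732910156, 91.93154907226562), 38.631988525390625) [0.263 0.265 0.268 0.282 0.289] far [0.5292 0.1576 0.2689] [ 0.5762541  -0.8172706   0.5051024   0.19217959]
```

```bash
cat >> h.py <<'E'
def plan(wps, opening, T=None, vmax=.055, wmax=9.0):
    """wps: list of (pos, tool-y angle deg) tool pointing down. prints rows."""
    from plant import ctrl
    if T is None: T=tool(ctrl.get_obs())
    T=T.copy()
    for p,a in wps:
        Rt=down(a); 
        dp=np.array(p)-T[:3,3]; rv=(R.from_matrix(T[:3,:3].T@Rt)).as_rotvec(degrees=True)
        n=max(1,int(np.ceil(max(np.linalg.norm(dp)/vmax,np.linalg.norm(rv)/wmax))))
        print("wp",p,a,"n",n)
        for i in range(n):
            d=T[:3,:3].T@(np.array(p)-T[:3,3])/(n-i)
            rv=(R.from_matrix(T[:3,:3].T@Rt)).as_rotvec(degrees=True)/(n-i)
            d=d.round(4);rv=rv.round(1)
            print(",".join(f"{x:g}" for x in [*d,*rv,opening]),end=",  ")
            T[:3,3]+=T[:3,:3]@d; T[:3,:3]=T[:3,:3]@R.from_rotvec(rv,degrees=True).as_matrix()
        print()
def down(a):
    a=np.radians(a); x=np.array([0,0,-1.]);y=np.array([np.cos(a),np.sin(a),0]);return np.stack([x,y,np.cross(x,y)],1)
def show():
    from plant import ctrl
    o=ctrl.get_obs();T=tool(o)
    print("t",round(o["clock"],2),"pos",o["tool_pos"].round(4),"yang",round(np.degrees(np.arctan2(T[1,1],T[0,1])),2),"xdir",T[:3,0].round(4),"F",o["force"].round(2),"M",o["moment"].round(2),"open",round(o["opening"],4),"q",o["joint_pos"].round(1))
    return o,T
E
python3 - <<'E'
from h import *
show()
from plant import ctrl
print(tool(ctrl.get_obs()).round(3))
E
```

```text
t 0.15 pos [0.1649 0.6544 0.404 ] yang -104.15 xdir [-2.0e-04 -1.3e-03 -1.0e+00] F [-0.24  0.08 -0.55] M [0.04 0.05 0.03] open 0.0874 q [ 92.4  20.6   0.6  -0.  -70.1 -16.5]
[[-0.    -0.244 -0.97   0.165]
 [-0.001 -0.97   0.244  0.654]
 [-1.     0.001 -0.     0.404]
 [ 0.     0.     0.     1.   ]]
```

```bash
python3 - <<'E'
from h import *
plan([((.18,.60,.53),-112),((.518,.167,.56),-145)],.06)
E
```

```text
wp (0.18, 0.6, 0.53) -112 n 3
-0.042,0.0164,-0.0093,2.6,-0,-0,0.06,  -0.042,0.016,-0.0101,2.6,-0,-0,0.06,  -0.042,0.0155,-0.0107,2.7,-0,-0.1,0.06,  
wp (0.518, 0.167, 0.56) -145 n 11
-0.0027,0.0249,-0.0433,3,-0,0,0.06,  -0.0027,0.0227,-0.0445,3,-0,0,0.06,  -0.0027,0.0203,-0.0456,3,-0,0,0.06,  -0.0027,0.0179,-0.0466,3,-0,0,0.06,  -0.0027,0.0154,-0.0475,3,-0,0,0.06,  -0.0027,0.0129,-0.0482,3,-0,0,0.06,  -0.0028,0.0103,-0.0489,3,-0,0,0.06,  -0.0027,0.0078,-0.0493,3,-0,0,0.06,  -0.0028,0.0052,-0.0497,3,0,0,0.06,  -0.0027,0.0026,-0.0499,3,0,0,0.06,  -0.0028,-0,-0.0499,3,0,0,0.06,
```

```bash
python3 -m inch '[-0.042,0.016,-0.009,2.6,0,0,0.06, -0.042,0.016,-0.010,2.6,0,0,0.06, -0.042,0.015,-0.011,2.6,0,0,0.06, -0.003,0.025,-0.043,3,0,0,0.06, -0.003,0.023,-0.044,3,0,0,0.06, -0.003,0.020,-0.046,3,0,0,0.06, -0.003,0.018,-0.047,3,0,0,0.06, -0.003,0.015,-0.047,3,0,0,0.06, -0.003,0.013,-0.048,3,0,0,0.06, -0.003,0.010,-0.049,3,0,0,0.06, -0.003,0.008,-0.049,3,0,0,0.06, -0.003,0.005,-0.050,3,0,0,0.06, -0.003,0.003,-0.050,3,0,0,0.06, -0.003,0,-0.05,3,0,0,0.06]'; python3 -c "
from h import *;show()"
```

```text
clock: 1.9
tool_pos: [0.5201, 0.1513, 0.5672]
orientation: [139.6, 89.6, -96.3]
force: [0.3, 1.4, 0.4]
opening: 0.0598
t 1.9 pos [0.5201 0.1513 0.5672] yang -145.92 xdir [-8.e-04 -7.e-03 -1.e+00] F [0.31 1.37 0.44] M [ 0.22 -0.15  0.  ] open 0.0598 q [ 37.1   4.3   0.2   0.3 -86.2  -3. ]
```

```bash
python3 - <<'E'
from h import *
from plant import ctrl
o,T=show()
s=ctrl.snapshot("wrist"); cv2.imwrite("pics/wrist1.png",s["color"][:,:,::-1]); np.savez("wrist1.npz",T=T,**s)
o,T2=show()
W=cloud(s,T@s["hand_eye"]);np.save("wrist1W.npy",W)
E
```

```text
t 1.9 pos [0.5201 0.1513 0.5672] yang -145.92 xdir [-8.e-04 -7.e-03 -1.e+00] F [0.31 1.37 0.44] M [ 0.22 -0.15  0.  ] open 0.0598 q [ 37.1   4.3   0.2   0.3 -86.2  -3. ]
t 1.95 pos [0.5225 0.1479 0.5672] yang -146.2 xdir [-5.0e-04 -9.2e-03 -1.0e+00] F [ 2.23 -1.82  2.44] M [-0.19 -0.36 -0.05] open 0.0598 q [ 36.6   4.4   0.3   0.4 -86.3  -2.9]
```

View pics/wrist1.png

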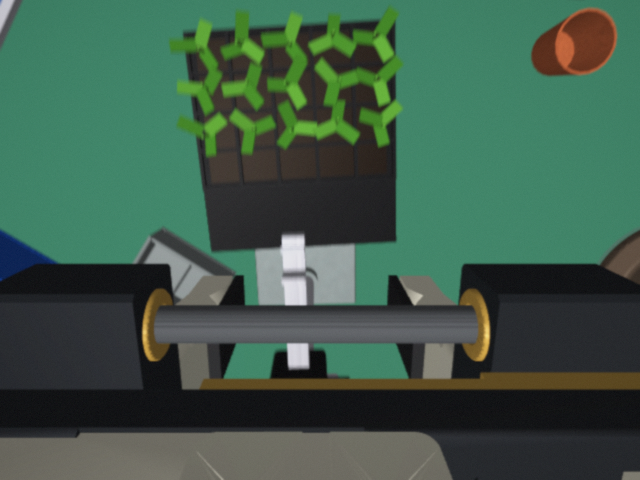

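The hook arm appears at (293,240–365) between the fingers, with the black rim at (300,215) and the plants beyond it. I'll shift about 60 mm toward the post to clear the linkage bar and take a settled picture.

```bash
python3 -m inch '[0,-0.003,0.03,0,0,0,0.06, 0,-0.003,0.03,0,0,0,0.06, 0,0,0.01,0,0,0,0.06, 0,0,0,0,0,0,0.06]'; python3 - <<'E'
from h import *
from plant import ctrl
o,T=show()
s=ctrl.snapshot("wrist"); cv2.imwrite("pics/wrist2.png",s["color"][:,:,::-1]); np.savez("wrist2.npz",T=T,**s)
o,T2=show()
W=cloud(s,T@s["hand_eye"]);np.save("wrist2W.npy",W)
cv2.imwrite("pics/wrist2c.png",cv2.resize(s["color"][100:300,200:400,::-1],None,fx=3,fy=3))
E
```

```text
clock: 2.45
tool_pos: [0.4893, 0.2083, 0.5652]
orientation: [132.1, 89.4, -104.4]
force: [-0.2, 0.8, -0.1]
opening: 0.0597
t 2.45 pos [0.4893 0.2083 0.5652] yang -146.55 xdir [-0.0028 -0.0108 -0.9999] F [-0.18  0.81 -0.09] M [ 0.1  -0.02 -0.01] open 0.0597 q [ 44.3   3.3  -1.    0.3 -86.2 -10.9]
t 2.5 pos [0.4895 0.208  0.5653] yang -146.56 xdir [-0.0027 -0.0108 -0.9999] F [-0.5  -0.13  0.89] M [ 0.1  -0.04  0.01] open 0.0602 q [ 44.3   3.4  -1.    0.3 -86.2 -10.9]
```

View pics/wrist2c.png

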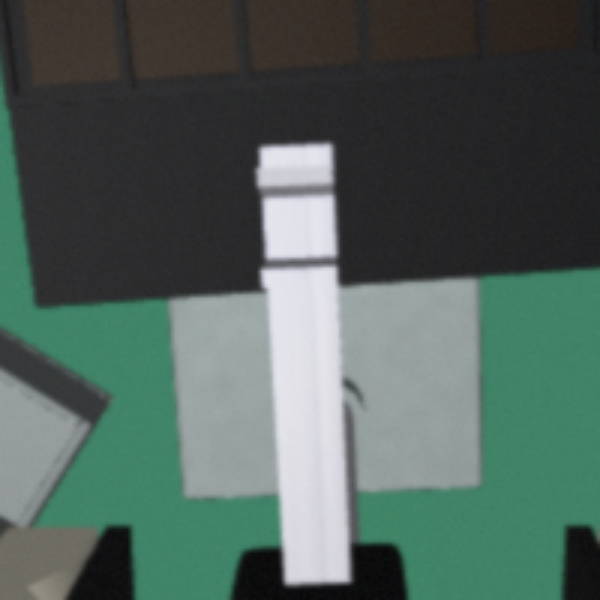

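The tongue is at full-frame rows 155–164, the throat at rows 165–187 and the stop edge at row 187. The arm centre is col ~300.

```bash
python3 - <<'E'
from h import *
W=np.load("wrist2W.npy");s=load("wrist2.npz")
for r in range(146,292,5 if False else 4): print(r,[W[r,c].round(4).tolist() for c in (300,)], s["color"][r,300])
# arm edges/centre direction: for rows where z about .275+-.012
P=[];
for r in list(range(168,186,2))+list(range(190,280,2)):
    cs=[c for c in range(270,340) if .262<W[r,c,2]<.30]
    if len(cs)>5: P.append(W[r,cs].mean(0)); 
P=np.array(P);print(P[::6].round(4),len(P))
l=cv2.fitLine(P[:,:2].astype(np.float32),cv2.DIST_HUBER,0,.001,.001).ravel();print(l,np.degrees(np.arctan2(l[1],l[0])))
# tray rim
sel=W[195:205,:,:]; 
rim=W[150:185,215:280].reshape(-1,3);print("rim",np.nanmedian(rim,0),np.nanstd(rim[:,2])); rim=W[150:180,330:400].reshape(-1,3);print("rim",np.nanmedian(rim,0),np.nanstd(rim[:,2]))
m=(abs(W[:,:,2]-.0)<.01)
# gripper tilt & rim edges : corners
for n,p in dict(bl=(212,201),tl=(204,134),edgeR=(395,190)).items(): print(n,W[p[1],p[0]])
E
```

```text
146 [[0.5314, 0.1689, 0.0905]] [41 41 44]
150 [[0.5286, 0.1635, 0.2694]] [224 225 233]
154 [[0.5272, 0.1656, 0.2705]] [223 223 231]
158 [[0.5258, 0.167, 0.2836]] [206 207 214]
162 [[0.5244, 0.1693, 0.281]] [134 133 140]
166 [[0.5228, 0.1726, 0.2677]] [213 214 226]
170 [[0.5213, 0.1747, 0.2694]] [225 225 234]
174 [[0.5199, 0.177, 0.269]] [226 226 234]
178 [[0.5184, 0.1792, 0.2698]] [225 226 233]
182 [[0.5169, 0.1816, 0.2686]] [225 226 233]
186 [[0.5156, 0.1834, 0.2728]] [135 133 143]
190 [[0.5149, 0.1836, 0.2884]] [212 212 225]
194 [[0.5134, 0.186, 0.2874]] [223 224 232]
198 [[0.511, 0.1907, 0.2705]] [226 226 233]
202 [[0.5093, 0.1933, 0.2688]] [224 226 233]
206 [[0.5079, 0.1954, 0.2701]] [223 225 232]
210 [[0.5063, 0.1978, 0.2699]] [225 226 231]
214 [[0.5048, 0.2002, 0.27]] [225 226 232]
218 [[0.5034, 0.2023, 0.2713]] [225 226 231]
222 [[0.5016, 0.2051, 0.2695]] [226 227 231]
226 [[0.4999, 0.2078, 0.2683]] [225 226 230]
230 [[0.4985, 0.2099, 0.27]] [226 225 231]
234 [[0.4969, 0.2125, 0.2691]] [224 224 230]
238 [[0.4953, 0.2149, 0.2693]] [225 225 230]
242 [[0.4937, 0.2173, 0.2694]] [2
[... 365 characters left out ...]
7]
278 [[0.4792, 0.2397, 0.271]] [218 217 225]
282 [[0.4771, 0.2429, 0.2691]] [217 216 224]
286 [[0.4754, 0.2455, 0.269]] [216 216 224]
290 [[0.474, 0.2476, 0.2705]] [215 215 222]
[[0.5226 0.1739 0.2693]
 [0.5179 0.1806 0.2696]
 [0.5113 0.1895 0.2693]
 [0.5065 0.1963 0.2698]
 [0.5012 0.2032 0.2693]
 [0.4965 0.2104 0.2695]
 [0.4911 0.2173 0.2697]
 [0.486  0.2246 0.2697]
 [0.4807 0.2321 0.2696]] 54
[ 0.5858702  -0.8104049   0.49944764  0.20605567] -54.135506
rim [0.5685701  0.22114664 0.0889995 ] 0.0008286770508415248
rim [0.45994983 0.1460649  0.08891961] 0.00084828747100979
bl [0.58198582 0.27605306 0.08922823]
tl [0.62559884 0.2157628  0.09290362]
edgeR [ 0.39212523  0.15048509 -0.00084008]
```

```bash
python3 - <<'E'
from h import *
plan([((.413,-.194,.50),-147)],.07)
E
```

```text
wp (0.413, -0.194, 0.5) -147 n 8
0.0087,0.0356,-0.0366,0.1,-0.1,-0.1,0.07,  0.0086,0.0355,-0.0367,0,-0,-0.1,0.07,  0.0085,0.0356,-0.0367,0.1,-0.1,-0,0.07,  0.0085,0.0355,-0.0368,0,-0,-0.1,0.07,  0.0084,0.0355,-0.0367,0.1,-0.1,-0,0.07,  0.0084,0.0355,-0.0368,0,-0,-0.1,0.07,  0.0083,0.0355,-0.0369,0.1,-0.1,-0,0.07,  0.0082,0.0353,-0.0369,0,-0,-0.1,0.07,
```

```bash
python3 -m inch '[0.009,0.036,-0.037,0,-0.1,-0.1,0.07, 0.009,0.036,-0.037,0,-0.1,-0.1,0.07, 0.009,0.036,-0.037,0,-0.1,-0.1,0.07, 0.009,0.036,-0.037,0,0,0,0.07, 0.008,0.036,-0.037,0,0,0,0.07, 0.008,0.036,-0.037,0,0,0,0.07, 0.008,0.035,-0.037,0,0,0,0.07, 0.008,0.025,-0.027,0,0,0,0.07, 0,0,0,0,0,0,0.07, 0,0,0,0,0,0,0.07]'; python3 - <<'E'
from h import *
plan([((.413,-.194,.50),-147)],.07)
E
```

```text
clock: 3.75
tool_pos: [0.4127, -0.1989, 0.4982]
orientation: [155.7, 89.7, -81.0]
force: [0.4, -0.0, 0.3]
opening: 0.0702
wp (0.413, -0.194, 0.5) -147 n 1
-0.0018,-0.003,0.0039,0.3,-0.3,-0.1,0.07,
```

```bash
python3 - <<'E'
from h import *
from plant import ctrl
o,T=show()
s=ctrl.snapshot("wrist"); np.savez("wrist3.npz",T=T,**s)
o,T2=show()
W=cloud(s,T@s["hand_eye"]);np.save("wrist3W.npy",W)
cv2.imwrite("pics/wrist3.png",s["color"][:,:,::-1])
E
```

```text
t 3.75 pos [ 0.4127 -0.1989  0.4982] yang -146.67 xdir [ 8.0e-04 -5.3e-03 -1.0e+00] F [ 0.42 -0.03  0.33] M [ 0.1  -0.   -0.04] open 0.0702 q [ -0.8  -3.5 -16.3   0.3 -77.2  34.1]
t 3.8 pos [ 0.4128 -0.1986  0.4982] yang -146.63 xdir [ 7.0e-04 -5.3e-03 -1.0e+00] F [-0.34 -0.07  0.21] M [0.02 0.   0.03] open 0.0701 q [ -0.8  -3.5 -16.3   0.3 -77.2  34.1]
```

View pics/wrist3.png

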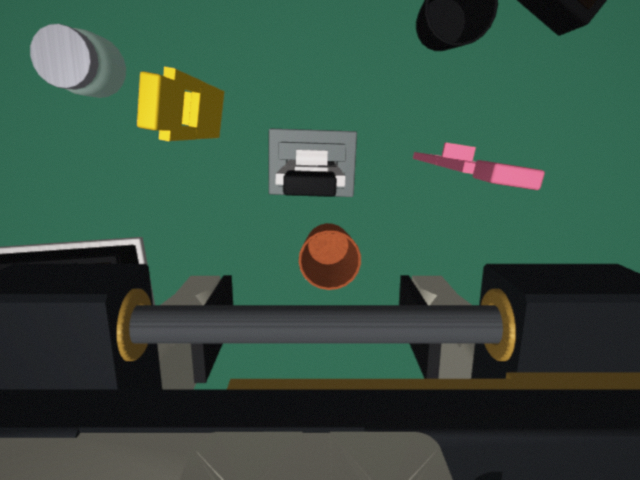

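The gauge's black grip is at (310,183) with its shelf at (311,157) on the outward side, in the grey holder. The pink (470,165) and yellow (180,105) look-alikes and the pot (330,258) are clear of it.

```bash
python3 - <<'E'
from h import *
W=np.load("wrist3W.npy");s=load("wrist3.npz")
g=np.zeros((480,640),bool); g[160:200,270:350]=1
m=g&(s["color"].max(2)<75)&(W[:,:,2]>.185); P=W[m]
print(len(P),np.percentile(P[:,2],[5,50,95]))
t=P[(P[:,2]>.204)]
r=cv2.minAreaRect((t[:,:2]*1e3).astype(np.float32)); print(len(t),r,np.median(t,0))
q=W[g&(W[:,:,2]>.166)&(W[:,:,2]<.18)&(s["color"].max(2)>110)]
print("plate top",len(q),cv2.minAreaRect((q[:,:2]*1e3).astype(np.float32)),np.median(q[:,2]))
l=cv2.fitLine(q[:,:2].astype(np.float32),cv2.DIST_HUBER,0,.001,.001).ravel();print(np.degrees(np.arctan2(l[1],l[0])))
q=W[145:166,290:332].reshape(-1,3);q=q[(q[:,2]>.07)&(q[:,2]<.1)];print("shelf",len(q),cv2.minAreaRect((q[:,:2]*1e3).astype(np.float32)),np.median(q[:,2]))
q=W[130:195,268:357].reshape(-1,3);q=q[(q[:,2]>.03)&(q[:,2]<.05)];print("holder",len(q),cv2.minAreaRect((q[:,:2]*1e3).astype(np.float32)),np.median(q[:,2]))
E
```

```text
1248 [0.19428008 0.21038284 0.21171336]
1123 ((435.15631103515625, -226.3450927734375), (35.092430114746094, 14.264551162719727), 31.421070098876953) [ 0.43541447 -0.22678158  0.2105026 ]
plate top 186 ((435.8014221191406, -227.75782775878906), (51.423770904541016, 11.163015365600586), 31.415693283081055) 0.175703516489465
31.405584
shelf 512 ((441.4515075683594, -235.24862670898438), (41.03312683105469, 14.152728080749512), 31.756132125854492) 0.08469863723189427
holder 1028 ((435.286865234375, -226.4741668701172), (71.9106216430664, 46.82603454589844), 31.956510543823242) 0.04067599006777062
```

```bash
python3 - <<'E'
from h import *
W=np.load("wrist3W.npy")
for p in [(148,95),(170,72),(460,152),(520,178)]: print(p,W[p[1],p[0]].round(3))
plan([((.4352,-.2265,.43),-148.5),((.4352,-.2265,.375),-148.5)],.07,vmax=.03)
E
```

```text
(148, 95) [ 0.555 -0.217  0.201]
(170, 72) [ 0.562 -0.235  0.167]
(460, 152) [ 0.321 -0.32   0.075]
(520, 178) [ 0.316 -0.31   0.2  ]
wp (0.4352, -0.2265, 0.43) -148.5 n 3
0.0228,-0.0012,-0.0118,0.6,-0.1,-0,0.07,  0.0228,-0.0013,-0.0118,0.6,-0.1,-0.1,0.07,  0.0227,-0.0014,-0.0118,0.7,-0.1,-0,0.07,  
wp (0.4352, -0.2265, 0.375) -148.5 n 2
0.0275,0,-0,-0,0,-0,0.07,  0.0275,0,-0,-0,0,-0,0.07,
```

```bash
python3 -m inch '[0.023,-0.001,-0.012,0.6,-0.1,0,0.07, 0.023,-0.001,-0.012,0.6,-0.1,0,0.07, 0.023,-0.001,-0.012,0.7,-0.1,0,0.07, 0.02,0,0,0,0,0,0.07, 0.01,0,0,0,0,0,0.07, 0,0,0,0,0,0,0.07]'; python3 - <<'E'
from h import *
show()
plan([((.4352,-.2265,.357),-148.5)],.07,vmax=.03)
E
```

```text
clock: 4.55
tool_pos: [0.4381, -0.2237, 0.3992]
orientation: [-142.9, 89.8, -20.9]
force: [-0.5, 0.3, 0.5]
opening: 0.0699
t 4.55 pos [ 0.4381 -0.2237  0.3992] yang -148.04 xdir [ 0.0034 -0.0013 -1.    ] F [-0.5   0.28  0.52] M [-0.02 -0.04 -0.01] open 0.0699 q [ -4.1   3.2 -22.4   0.1 -64.2  36. ]
wp (0.4352, -0.2265, 0.357) -148.5 n 2
0.0211,0.002,-0.0004,0.2,-0.1,0.1,0.07,  0.0211,0.002,-0.0004,0.3,-0.1,0,0.07,
```

```bash
python3 -m inch '[0.014,0.003,-0.001,0.3,-0.1,0.1,0.07, 0.014,0.001,0,0.2,-0.1,0.1,0.07, 0.008,0,0,0,0,0,0.07, 0,0,0,0,0,0,0.07]'; python3 - <<'E'
from h import *
show()
plan([((.4352,-.2265,.357),-148.5)],.07,vmax=.03)
E
```

```text
clock: 5.05
tool_pos: [0.4354, -0.2264, 0.3622]
orientation: [-158.4, 89.9, -36.9]
force: [-0.4, 0.1, 0.6]
opening: 0.0703
t 5.05 pos [ 0.4354 -0.2264  0.3622] yang -148.51 xdir [ 7.e-04 -5.e-04 -1.e+00] F [-0.43  0.12  0.61] M [0.03 0.03 0.05] open 0.0703 q [ -4.5   5.  -25.6   0.  -59.4  35.9]
wp (0.4352, -0.2265, 0.357) -148.5 n 1
0.0052,0.0002,0.0001,-0,-0,0,0.07,
```

```bash
python3 -m inch '[0.005,0,0,0,0,0,0.07, 0,0,0,0,0,0,0.03, 0,0,0,0,0,0,0.02, 0,0,0,0,0,0,0.02, 0,0,0,0,0,0,0.02, 0,0,0,0,0,0,0.02]'; python3 - <<'E'
from h import *
from plant import ctrl
show()
s=ctrl.snapshot("scene");cv2.imwrite("pics/scene4.png",cv2.resize(s["color"][180:380,120:320,::-1],None,fx=3,fy=3))
E
```

```text
clock: 5.8
tool_pos: [0.4357, -0.2266, 0.3579]
orientation: [-145.3, 89.9, -23.8]
force: [-0.3, 0.1, -1.8]
opening: 0.0357
t 5.8 pos [ 0.4357 -0.2266  0.3579] yang -148.51 xdir [ 0.0023 -0.001  -1.    ] F [-0.34  0.13 -1.84] M [-0.   -0.02  0.01] open 0.0357 q [ -4.5   5.2 -26.    0.1 -58.7  35.9]
```

View pics/scene4.png

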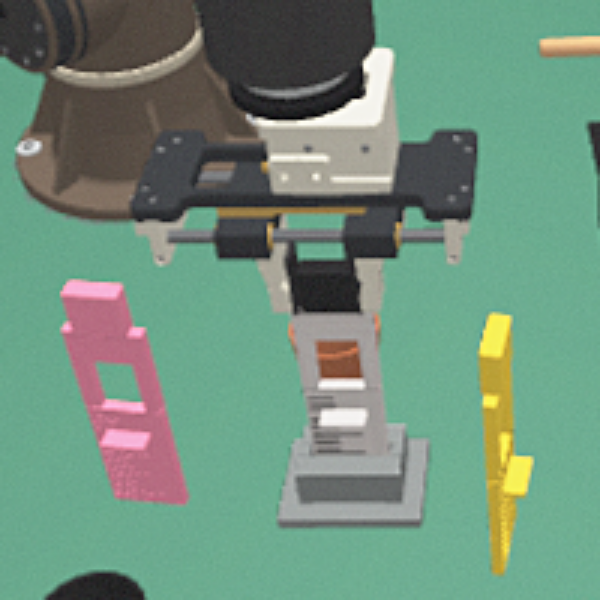

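Grip is on: opening 35.7 mm on the 36 mm block. Lifting straight out.

```bash
python3 -m inch '[-0.01,0,0,0,0,0,0.02, -0.015,0,0,0,0,0,0.02, -0.02,0,0,0,0,0,0.02, -0.02,0,0,0,0,0,0.02, -0.02,0,0,0,0,0,0.02, -0.02,0,0,0,0,0,0.02, -0.02,0,0,0,0,0,0.02, 0,0,0,0,0,0,0.02]'; python3 - <<'E'
from h import *
from plant import ctrl
show()
s=ctrl.snapshot("scene");cv2.imwrite("pics/scene5.png",cv2.resize(s["color"][150:350,120:320,::-1],None,fx=3,fy=3))
W=np.load("wrist1W.npy");c=load("wrist1.npz")["color"].astype(int)
g=(c[:,:,1]>c[:,:,0]*1.4)&(c[:,:,1]>c[:,:,2]*1.8)&(W[:,:,2]>.08)&(W[:,:,2]<.3)
P=W[g];x=np.array([-.586,.810]);y=np.array([-.810,-.586]);d=P[:,:2]-[.519,.178];a=d@x;b=d@y
print(np.percentile(P[:,2],[50,99,100]))
for lo in range(-180,-20,20):
    m=(a>lo/1e3)&(a<(lo+20)/1e3)&(abs(b)<.05)
    if m.any(): print(lo,P[m,2].max().round(3))
W0=np.load("sceneW.npy");c=load("scene0.npz")["color"].astype(int);g=(c[:,:,1]>c[:,:,0]*1.4)&(c[:,:,1]>c[:,:,2]*1.8)
d=W0[:,:,:2]-[.519,.178];a=d@x;b=d@y;m=g&(abs(b)<.06)&(a<0)&(a>-.2)&(W0[:,:,2]>.08);print("scene plants zmax",np.percentile(W0[m,2],[50,99,100]))
E
```

```text
clock: 6.85
tool_pos: [0.4345, -0.2265, 0.4937]
orientation: [-135.6, 89.6, -14.1]
force: [0.2, -0.7, -1.8]
opening: 0.036
t 6.85 pos [ 0.4345 -0.2265  0.4937] yang -148.51 xdir [ 0.0066 -0.0017 -1.    ] F [ 0.17 -0.74 -1.77] M [ 0.13  0.01 -0.06] open 0.036 q [ -4.5  -0.2 -13.5   0.1 -76.3  35.9]
[0.12950958 0.15138189 0.15498463]
-180 0.146
-160 0.155
-140 0.152
-120 0.149
-100 0.148
-80 0.142
scene plants zmax [0.13079129 0.14950882 0.15446409]
```

View pics/scene5.png

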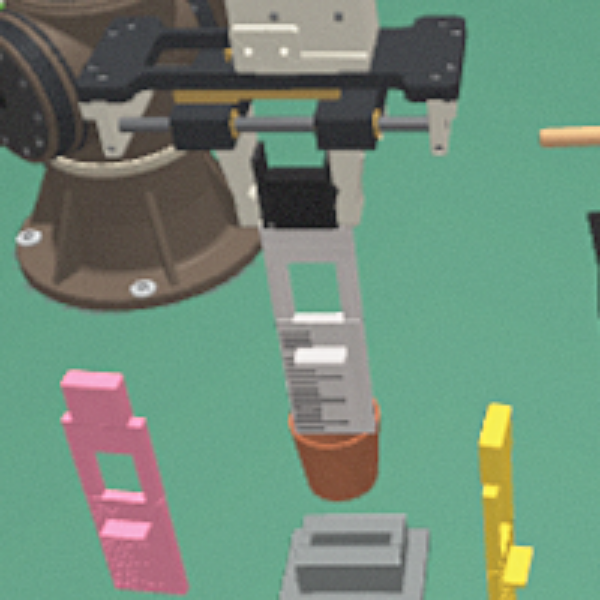

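```bash
python3 - <<'E'
from h import *
plan([((.4352,-.2265,.56),-148.5),((.557,.125,.565),-144.1)],.02,vmax=.04)
E
```

```text
wp (0.4352, -0.2265, 0.56) -148.5 n 2
-0.0337,-0.0005,-0.0004,-0,-0.1,0.1,0.02,  -0.0338,-0.0004,-0.0004,-0,-0.1,0.1,0.02,  
wp (0.557, 0.125, 0.565) -144.1 n 10
-0.0005,-0.0287,0.0236,-0.4,0,0,0.02,  -0.0005,-0.0289,0.0234,-0.4,0,0,0.02,  -0.0005,-0.0291,0.0232,-0.5,0,0,0.02,  -0.0005,-0.0293,0.023,-0.4,0,0,0.02,  -0.0005,-0.0294,0.0228,-0.5,0,0,0.02,  -0.0005,-0.0296,0.0225,-0.4,0,0,0.02,  -0.0005,-0.0298,0.0223,-0.5,0,0,0.02,  -0.0005,-0.03,0.022,-0.4,0,0,0.02,  -0.0004,-0.0301,0.0218,-0.5,0,0,0.02,  -0.0005,-0.0303,0.0216,-0.4,0,0,0.02,
```

```bash
python3 -m inch '[-0.034,0,0,0,-0.1,0.1,0.02, -0.034,0,0,0,-0.1,0.1,0.02, -0.001,-0.020,0.016,-0.4,0,0,0.02, -0.001,-0.029,0.023,-0.4,0,0,0.02, -0.001,-0.029,0.023,-0.5,0,0,0.02, -0.001,-0.029,0.023,-0.4,0,0,0.02, -0.001,-0.029,0.023,-0.5,0,0,0.02, -0.001,-0.030,0.0225,-0.4,0,0,0.02, -0.001,-0.030,0.022,-0.5,0,0,0.02, -0.001,-0.030,0.022,-0.4,0,0,0.02, -0.001,-0.030,0.022,-0.5,0,0,0.02, -0.001,-0.030,0.022,-0.4,0,0,0.02, 0,-0.01,0.008,0,0,0,0.02, 0,0,0,0,0,0,0.02, 0,0,0,0,0,0,0.02]'; python3 - <<'E'
from h import *
show()
plan([((.557,.125,.565),-144.1)],.02,vmax=.03)
E
```

```text
clock: 8.78
tool_pos: [0.5567, 0.1377, 0.5573]
orientation: [56.7, 88.7, -177.4]
force: [-0.4, -0.6, -1.9]
opening: 0.0358
t 8.78 pos [0.5567 0.1377 0.5573] yang -144.12 xdir [-0.0232 -0.0011 -0.9997] F [-0.35 -0.62 -1.9 ] M [ 0.04 -0.08  0.04] open 0.0358 q [ 33.2   8.    3.6  -0.7 -86.8   2.7]
wp (0.557, 0.125, 0.565) -144.1 n 1
-0.0077,0.0074,-0.0104,-0,0.7,-1.1,0.02,
```

```bash
python3 -m inch '[0,0.008,-0.011,0,0.7,-1.1,0.02, 0,0,0,0,0,0,0.02, 0,0,0,0,0,0,0.02]'; python3 - <<'E'
from h import *
from plant import ctrl
show()
plan([((.557,.1253,.508),-144.1)],.02,vmax=.03)
s=ctrl.snapshot("side");cv2.imwrite("pics/side6.png",cv2.resize(s["color"][60:310,180:430,::-1],None,fx=2.4,fy=2.4));np.savez("side6.npz",**s)
s=ctrl.snapshot("scene");cv2.imwrite("pics/scene6.png",cv2.resize(s["color"][60:310,260:510,::-1],None,fx=2.4,fy=2.4));np.savez("scene6.npz",**s)
E
```

```text
clock: 9.15
tool_pos: [0.5559, 0.1208, 0.5581]
orientation: [-105.6, 89.9, 20.1]
force: [-0.5, 0.1, -1.6]
opening: 0.036
t 9.15 pos [0.5559 0.1208 0.5581] yang -144.26 xdir [ 2.e-03  7.e-04 -1.e+00] F [-0.55  0.07 -1.58] M [0.05 0.   0.02] open 0.036 q [ 32.    7.    2.3   0.  -85.2   3.8]
wp (0.557, 0.1253, 0.508) -144.1 n 2
0.025,-0.0017,0.0015,-0.1,-0,0.1,0.02,  0.0251,-0.0018,0.0015,-0.1,-0,0,0.02,
```

View pics/scene6.png

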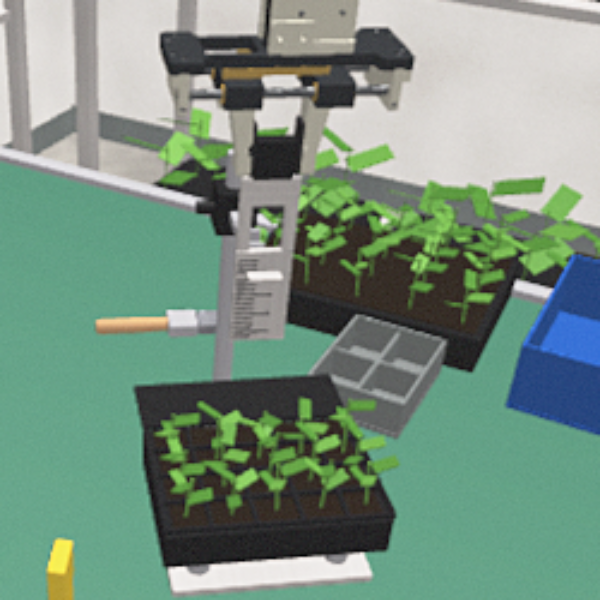

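View pics/side6.png

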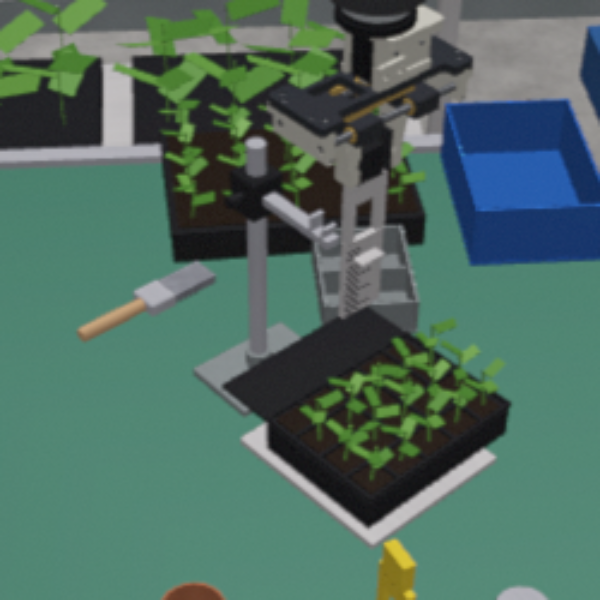

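```bash
python3 - <<'E'
from h import *
x=np.array([-.586,.810]);y=np.array([-.810,-.586])
for n in("scene","side"):
    s=load(n+"6.npz");W=cloud(s);c=s["color"].astype(int);gray=(c.max(2)-c.min(2)<35)
    d=W[:,:,:2]-[.5559,.1208];a=d@x;b=d@y;z=W[:,:,2]
    m=(abs(a)<.012)&(abs(b)<.03)&(z>.2)&(z<.375)&gray
    A=np.c_[a[m],b[m],z[m]]
    for lo in np.arange(.205,.375,.015):
        k=(A[:,2]>lo)&(A[:,2]<lo+.015)
        if k.sum()>8: print(n,lo.round(3),k.sum(),"a med",np.median(A[k,0]).round(4),"b",np.percentile(A[k,1],[2,98]).round(4))
    print(n,"foot z",A[:,2].min(),"n",len(A))
E
```

```text
scene 0.205 77 a med -0.001 b [-0.0242  0.0265]
scene 0.22 127 a med -0.0014 b [-0.0235  0.0267]
scene 0.235 136 a med -0.0011 b [-0.0237  0.0261]
scene 0.25 136 a med -0.0015 b [-0.0244  0.0266]
scene 0.265 97 a med -0.002 b [-0.0252  0.026 ]
scene 0.28 153 a med -0.002 b [-0.0237  0.0266]
scene 0.295 146 a med -0.0012 b [-0.0246  0.0257]
scene 0.31 74 a med -0.0011 b [-0.025   0.0265]
scene 0.325 75 a med -0.0014 b [-0.0248  0.0264]
scene 0.34 110 a med -0.0017 b [-0.0243  0.0261]
scene 0.355 169 a med -0.0013 b [-0.0248  0.026 ]
scene 0.37 51 a med -0.0016 b [-0.0243  0.0265]
scene foot z 0.20996970241964885 n 1351
side 0.205 59 a med -0.0033 b [-0.0219  0.0297]
side 0.22 71 a med -0.0033 b [-0.0228  0.0287]
side 0.235 79 a med -0.0031 b [-0.0195  0.0282]
side 0.25 72 a med -0.0035 b [-0.0232  0.0283]
side 0.265 44 a med -0.0032 b [-0.0224  0.0293]
side 0.28 86 a med -0.0043 b [-0.0227  0.0285]
side 0.295 99 a med -0.0027 b [-0.023   0.0282]
side 0.31 52 a med -0.0024 b [-0.0237  0.0298]
side 0.325 55 a med -0.0029 b [-0.0226  0.0289]
side 0.34 75 a med -0.0033 b [-0.0249  0.0291]
side 0.355 94 a med -0.0035 b [-0.023   0.0287]
side 0.37 13 a med -0.0039 b [-0.0225  0.0296]
side foot z 0.20700513101940077 n 799
```

```bash
python3 -m inch '[0.025,-0.002,0.002,0,0,0,0.02, 0.023,-0.001,0.001,0,0,0,0.02, 0,0,0,0,0,0,0.02, 0,0,0,0,0,0,0.02]'; python3 - <<'E'
from h import *
show()
plan([((.557,.1253,.508),-144.1)],.02,vmax=.03)
E
```

```text
clock: 9.75
tool_pos: [0.5571, 0.1255, 0.5108]
orientation: [-106.7, 89.7, 19.0]
force: [0.1, -0.2, -2.0]
opening: 0.0359
t 9.75 pos [0.5571 0.1255 0.5108] yang -144.23 xdir [ 0.0043  0.0015 -1.    ] F [ 0.13 -0.24 -1.96] M [ 0.04 -0.04  0.02] open 0.0359 q [ 32.3   7.7  -2.8   0.1 -79.3   3.4]
wp (0.557, 0.1253, 0.508) -144.1 n 1
0.0028,0.0002,-0.0002,-0.1,-0.1,0.2,0.02,
```

```bash
python3 -m inch '[0.004,0,0,0,-0.1,0.2,0.02, 0,0,0.014,0,0,0,0.02, 0,0,0.014,0,0,0,0.02, 0,0,0,0,0,0,0.02, 0,0,0,0,0,0,0.02]'; python3 - <<'E'
from h import *
from plant import ctrl
show()
plan([((.519,.178,.507),-144.1)],.02,vmax=.015)
s=ctrl.snapshot("side");cv2.imwrite("pics/side7.png",cv2.resize(s["color"][120:220,270:390,::-1],None,fx=6,fy=6,interpolation=2))
E
```

```text
clock: 10.38
tool_pos: [0.5395, 0.1503, 0.509]
orientation: [-88.5, 89.8, 37.3]
force: [-0.2, 0.2, -1.1]
opening: 0.0361
t 10.38 pos [0.5395 0.1503 0.509 ] yang -144.18 xdir [ 0.0034  0.0026 -1.    ] F [-0.15  0.17 -1.15] M [ 0.09 -0.03 -0.06] open 0.0361 q [ 35.6   6.7  -4.2  -0.  -78.9   0.2]
wp (0.519, 0.178, 0.507) -144.1 n 3
0.0007,0.0001,0.0115,-0,0,0.1,0.02,  0.0007,0.0002,0.0115,-0,0,0.1,0.02,  0.0006,0.0001,0.0115,-0.1,0,0,0.02,
```

View pics/side7.png

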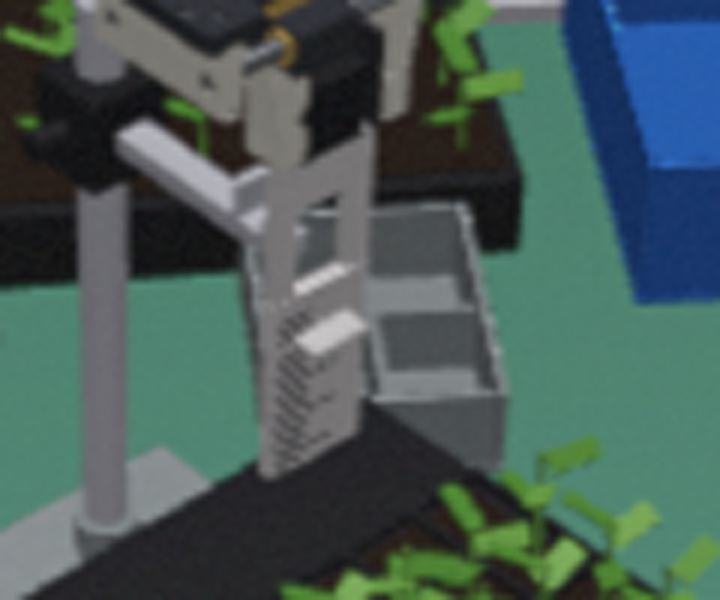

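```bash
python3 -m inch '[0.003,0,0.006,0,0,0.1,0.02, 0.001,0,0.009,0,0,0.1,0.02, 0,0,0,0,0,0,0.02, 0,0,0,0,0,0,0.02]'; python3 - <<'E'
from h import *
from plant import ctrl
show()
plan([((.519,.178,.507),-144.1)],.02,vmax=.015)
s=ctrl.snapshot("scene");cv2.imwrite("pics/scene8.png",cv2.resize(s["color"][90:190,310:430,::-1],None,fx=6,fy=6,interpolation=2))
s=ctrl.snapshot("side");cv2.imwrite("pics/side8.png",cv2.resize(s["color"][120:220,270:390,::-1],None,fx=6,fy=6,interpolation=2))
E
```

```text
clock: 10.92
tool_pos: [0.5303, 0.1631, 0.5045]
orientation: [-35.5, 90.0, 90.3]
force: [-0.4, 0.6, -2.0]
opening: 0.0357
t 10.93 pos [0.5303 0.1631 0.5045] yang -144.22 xdir [-0.e+00  2.e-04 -1.e+00] F [-0.41  0.6  -2.04] M [ 0.06 -0.   -0.  ] open 0.0357 q [ 37.3   6.3  -5.2  -0.  -78.5  -1.5]
wp (0.519, 0.178, 0.507) -144.1 n 2
-0.0012,0.0002,0.0094,-0.1,0,0,0.02,  -0.0013,0.0002,0.0093,-0,0,0,0.02,
```

View pics/scene8.png

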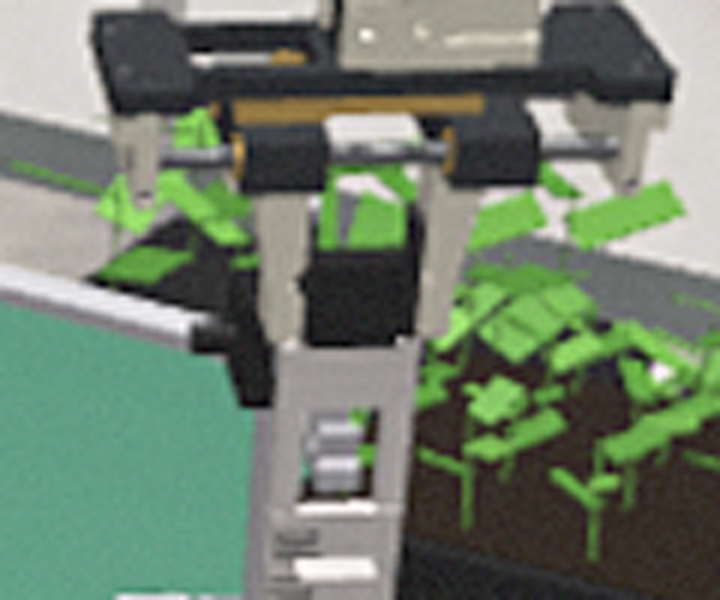

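View pics/side8.png

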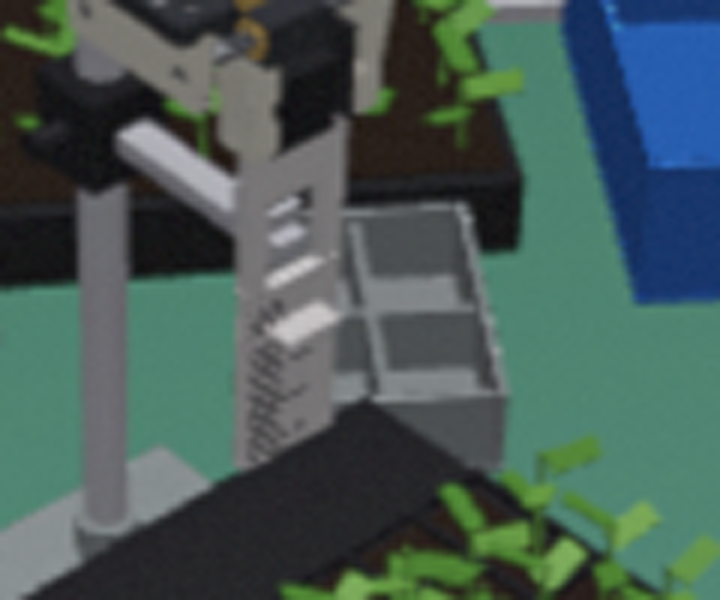

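Scene crop: the tongue (337,470) lies inside the window (303–378 × 410–500). Moving the rest of the way over the throat.

```bash
python3 -m inch '[-0.002,0,0.007,0,0,0,0.02, -0.001,0,0.007,0,0,0,0.02, -0.001,0,0.004,0,0,0,0.02, 0,0,0,0,0,0,0.02, 0,0,0,0,0,0,0.02]'; python3 - <<'E'
from h import *
from plant import ctrl
show()
plan([((.519,.178,.507),-144.1)],.02,vmax=.015)
E
```

```text
clock: 11.65
tool_pos: [0.5191, 0.1786, 0.5091]
orientation: [-74.1, 90.0, 51.7]
force: [0.2, -0.2, -2.2]
opening: 0.0356
t 11.65 pos [0.5191 0.1786 0.5091] yang -144.24 xdir [ 4.e-04  6.e-04 -1.e+00] F [ 0.2  -0.21 -2.23] M [0.05 0.   0.06] open 0.0356 q [ 39.4   5.6  -5.4  -0.  -79.   -3.7]
wp (0.519, 0.178, 0.507) -144.1 n 1
0.0021,0.0004,-0.0004,-0.1,0,0,0.02,
```

```bash
python3 -m inch '[0.006,0,-0.0005,0,0,0,0.02, 0.006,0,0,0,0,0,0.02, 0.004,0,0,0,0,0,0.02, 0,0,0,0,0,0,0.02]'; python3 -c "
from h import *;show()"
```

```text
clock: 12.15
tool_pos: [0.5195, 0.1778, 0.4912]
orientation: [64.1, 90.0, -170.2]
force: [-0.9, 0.4, -1.4]
opening: 0.0357
t 12.15 pos [0.5195 0.1778 0.4912] yang -144.27 xdir [-6.e-04 -1.e-04 -1.e+00] F [-0.91  0.44 -1.42] M [-0.02 -0.03  0.03] open 0.0357 q [ 39.3   6.   -7.2  -0.  -76.8  -3.6]
```

```bash
python3 -m inch '[0.003,0,0,0,0,0,0.02, 0.002,0,0,0,0,0,0.02, 0,0,0,0,0,0,0.02]'; python3 -c "
from h import *;show()"; python3 -m inch '[0.002,0,0,0,0,0,0.02, 0,0,0,0,0,0,0.02]'; python3 -c "
from h import *;show()"
```

```text
clock: 12.52
tool_pos: [0.5196, 0.1778, 0.486]
orientation: [64.0, 90.0, -170.3]
force: [-0.1, 0.3, -2.4]
opening: 0.036
t 12.53 pos [0.5196 0.1778 0.486 ] yang -144.27 xdir [-5.e-04 -1.e-04 -1.e+00] F [-0.07  0.31 -2.44] M [ 0.02  0.   -0.04] open 0.036 q [ 39.3   6.2  -7.7  -0.  -76.2  -3.6]
clock: 12.78
tool_pos: [0.5196, 0.1778, 0.484]
orientation: [20.5, 90.0, 146.3]
force: [0.3, 0.4, -1.7]
opening: 0.0358
t 12.78 pos [0.5196 0.1778 0.484 ] yang -144.27 xdir [-1.e-04  1.e-04 -1.e+00] F [ 0.29  0.38 -1.66] M [ 0.03 -0.05  0.01] open 0.0358 q [ 39.3   6.2  -7.9  -0.  -75.9  -3.6]
```

```bash
for i in 1; do python3 -m inch '[0.002,0,0,0,0,0,0.02, 0,0,0,0,0,0,0.02]'; python3 -m inch '[0.002,0,0,0,0,0,0.02, 0,0,0,0,0,0,0.02]';python3 -m inch '[0.0015,0,0,0,0,0,0.02, 0,0,0,0,0,0,0.02]'; done | grep -v orient
```

```text
clock: 13.02
tool_pos: [0.5196, 0.1778, 0.482]
force: [0.2, 1.1, -1.3]
opening: 0.0359
clock: 13.28
tool_pos: [0.5196, 0.1778, 0.4798]
force: [1.2, -0.4, -2.2]
opening: 0.0361
clock: 13.52
tool_pos: [0.5196, 0.1778, 0.4782]
force: [-0.8, 0.1, -1.1]
opening: 0.0357
```

```bash
{ python3 -m inch '[0.0015,0,0,0,0,0,0.02, 0,0,0,0,0,0,0.02]'; python3 -m inch '[0.0015,0,0,0,0,0,0.02, 0,0,0,0,0,0,0.02]';python3 -m inch '[0.0015,0,0,0,0,0,0.02, 0,0,0,0,0,0,0.02]'; } | grep -v orient;  python3 - <<'E'
from h import *
from plant import ctrl
show()
s=ctrl.snapshot("scene");cv2.imwrite("pics/scene9.png",cv2.resize(s["color"][90:190,310:430,::-1],None,fx=6,fy=6,interpolation=2))
s=ctrl.snapshot("side");cv2.imwrite("pics/side9.png",cv2.resize(s["color"][120:220,270:390,::-1],None,fx=6,fy=6,interpolation=2))
E
```

```text
clock: 13.78
tool_pos: [0.5196, 0.1778, 0.4774]
force: [-0.1, 0.9, -1.9]
opening: 0.0356
clock: 14.02
tool_pos: [0.5196, 0.1777, 0.4766]
force: [0.3, 1.1, -0.7]
opening: 0.0356
clock: 14.28
tool_pos: [0.5195, 0.1777, 0.4756]
force: [-0.5, -0.5, -1.1]
opening: 0.0358
t 14.28 pos [0.5195 0.1777 0.4756] yang -144.24 xdir [ 0.0023  0.0011 -1.    ] F [-0.53 -0.51 -1.08] M [0.14 0.24 0.01] open 0.0358 q [ 39.3   6.3  -8.8   0.  -74.7  -3.6]
```

View pics/scene9.png

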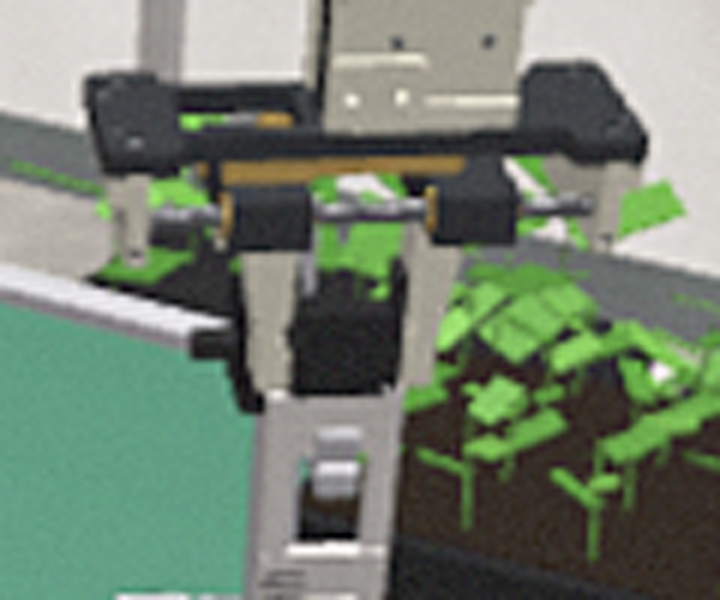

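View pics/side9.png

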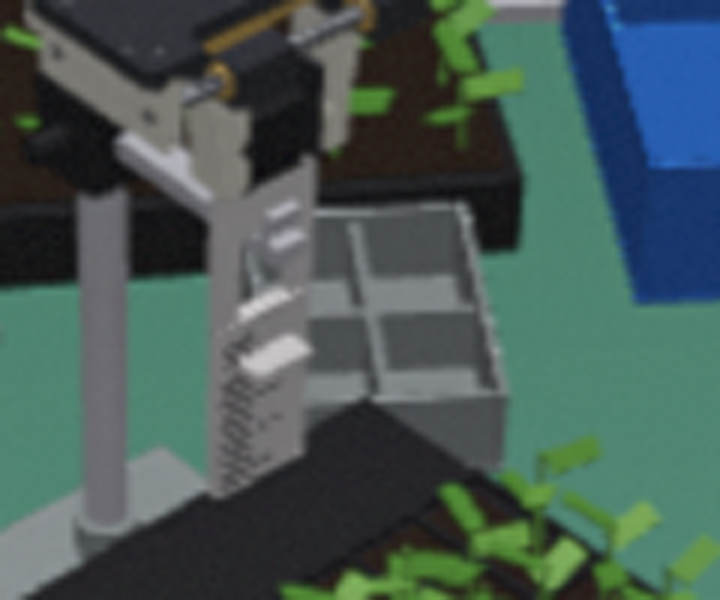

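Contact with the seat shows: steps come up short and the moment changes. In the scene crop the tongue (338,435) and arm end (338,470) stick out in front of the plate. A zero row relaxes the push, so I read the force at the end of pushing rows.

```bash
{ python3 -m inch '[0.003,0,0,0,0,0,0.02]'; python3 -m inch '[0.003,0,0,0,0,0,0.02]';python3 -m inch '[0.004,0,0,0,0,0,0.02]'; } | grep -v orient; python3 -c "
from h import *;show()"
```

```text
clock: 14.5
tool_pos: [0.5195, 0.1777, 0.4732]
force: [-3.1, 0.5, 6.2]
opening: 0.0358
clock: 14.62
tool_pos: [0.5194, 0.1776, 0.4707]
force: [-2.7, -0.5, 5.6]
opening: 0.0355
clock: 14.75
tool_pos: [0.5193, 0.1776, 0.4673]
force: [-3.6, 0.8, 7.0]
opening: 0.0355
t 14.75 pos [0.5193 0.1776 0.4673] yang -144.21 xdir [ 0.0037  0.0014 -1.    ] F [-3.62  0.77  7.01] M [0.13 1.51 0.04] open 0.0355 q [ 39.4   6.5  -9.7   0.1 -73.6  -3.6]
```

```bash
python3 - <<'E'
from h import *
from plant import ctrl
s=ctrl.snapshot("scene");cv2.imwrite("pics/scene10.png",cv2.resize(s["color"][60:260,260:460,::-1],None,fx=3,fy=3,interpolation=2))
s=ctrl.snapshot("side");cv2.imwrite("pics/side10.png",cv2.resize(s["color"][80:280,200:400,::-1],None,fx=3,fy=3,interpolation=2))
show()
E
```

```text
t 14.85 pos [0.5193 0.1776 0.4668] yang -144.22 xdir [ 0.0033  0.0012 -1.    ] F [-3.08 -0.01  2.12] M [ 0.16  0.8  -0.  ] open 0.0357 q [ 39.4   6.5  -9.7   0.1 -73.5  -3.6]
```

View pics/scene10.png

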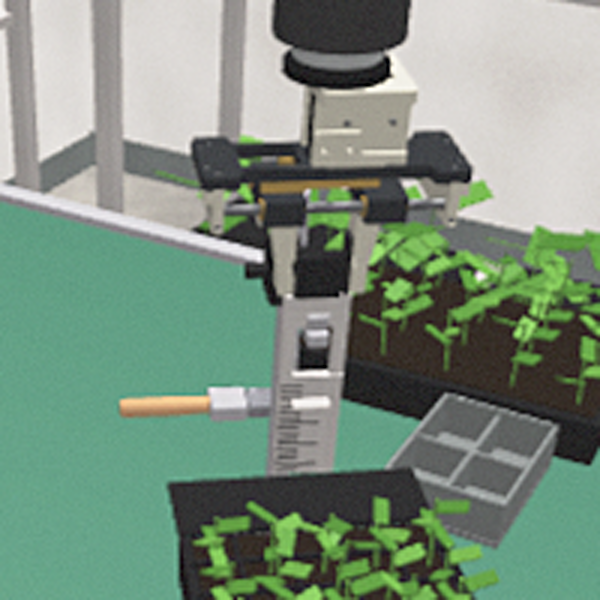

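View pics/side10.png

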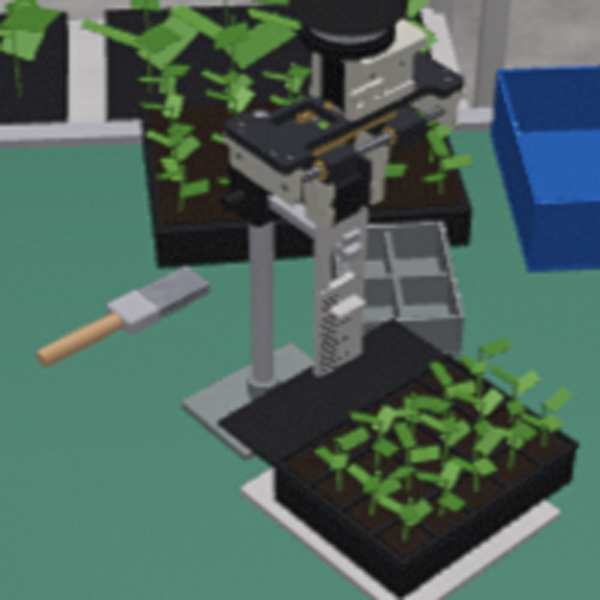

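```bash
python3 - <<'E'
from h import *
from plant import ctrl
o,T=show()
x=np.array([-.586,.810]);y=np.array([-.810,-.586])
for n in("scene","side"):
    s=ctrl.snapshot(n);W=cloud(s);np.savez(n+"11.npz",**s);W0=np.load(n+"W.npy")
    for nm,ww in(("0",W0),("now",W)):
        d=ww[:,:,:2]-[.519,.178];a=d@x;b=d@y;z=ww[:,:,2]
        m=(a<-.008)&(a>-.024)&(abs(b)<.012)&(z>.235)&(z<.31)
        m2=(a>.03)&(a<.08)&(abs(b)<.012)&(z>.235)&(z<.31)
        print(n,nm,m.sum(),np.percentile(z[m],[10,50,90,99]).round(4) if m.any() else "", m2.sum(),np.percentile(z[m2],[50,90]).round(4) if m2.any() else "")
    d=W[:,:,:2]-[.519,.178];a=d@x;b=d@y;z=W[:,:,2];c=s["color"].astype(int)
    m=(abs(a)<.012)&(abs(b)<.03)&(z>.1)&(z<.30)&(c.max(2)-c.min(2)<35)&(c.max(2)>70)
    print("  foot",np.sort(z[m])[:5],"plate top",np.percentile(z[m],99))
    bl=(abs(a)<.03)&(abs(b)<.03)&(z>.26)&(z<.36)&(c.max(2)<60);print("  block",bl.sum(),np.percentile(z[bl],[1,50,99]))
E
```

```text
t 14.85 pos [0.5193 0.1776 0.4668] yang -144.22 xdir [ 0.0033  0.0012 -1.    ] F [-3.08 -0.01  2.12] M [ 0.16  0.8  -0.  ] open 0.0357 q [ 39.4   6.5  -9.7   0.1 -73.5  -3.6]
scene 0 80 [0.2618 0.2695 0.2811 0.2834] 58 [0.2687 0.2696]
scene now 80 [0.2503 0.259  0.2723 0.2982] 0 
  foot [0.11787871 0.11873215 0.11880585 0.11911142 0.11912236] plate top 0.2939064858149522
  block 282 [0.2852106  0.30621299 0.333154  ]
side 0 62 [0.2604 0.2691 0.2816 0.2847] 106 [0.2665 0.2696]
side now 87 [0.251  0.2631 0.2967 0.3081] 69 [0.2546 0.259 ]
  foot [0.11653795 0.11850705 0.11876016 0.11900164 0.11908721] plate top 0.2831918472390964
  block 173 [0.28327929 0.30927932 0.33349737]
```

The hook slid about 11 mm with the gauge and nothing slipped in the grip (foot at 0.119). Continuing.

```bash
{ python3 -m inch '[0.004,0,0,0,-0.1,0.1,0.02, 0.004,0,0,0,0,0.1,0.02]'; python3 -m inch '[0.004,0,0,0,0,0,0.02, 0.004,0,0,0,0,0,0.02]';python3 -m inch '[0.004,0,0,0,0,0,0.02]'; } | grep -v orient; python3 -c "
from h import *;show()"
```

```text
clock: 15.2
tool_pos: [0.5197, 0.1776, 0.4602]
force: [-3.3, 0.3, 6.7]
opening: 0.0358
clock: 15.45
tool_pos: [0.5196, 0.1776, 0.4531]
force: [-4.6, 0.8, 7.5]
opening: 0.0356
clock: 15.58
tool_pos: [0.5196, 0.1776, 0.4495]
force: [-4.2, -0.1, 6.5]
opening: 0.0363
t 15.57 pos [0.5196 0.1776 0.4495] yang -144.18 xdir [ 0.0024  0.0015 -1.    ] F [-4.18 -0.11  6.52] M [0.1  1.5  0.04] open 0.0363 q [ 39.3   7.1 -11.3   0.  -71.4  -3.5]
```

```bash
{ python3 -m inch '[0.003,0.0003,0.0003,0,0,0,0.02]'; python3 -m inch '[0.003,0.0003,0.0003,0,0,0,0.02]';python3 -m inch '[0.002,0,0,0,0,0,0.02]';python3 -m inch '[0.002,0,0,0,0,0,0.02]'; } | grep -v orient; python3 -c "
from h import *;show()"
```

```text
clock: 15.7
tool_pos: [0.5193, 0.1776, 0.447]
force: [-2.2, -0.3, 5.9]
opening: 0.0352
clock: 15.82
tool_pos: [0.5191, 0.1776, 0.4446]
force: [-2.1, -1.0, 6.2]
opening: 0.036
clock: 15.95
tool_pos: [0.5191, 0.1776, 0.443]
force: [-4.6, 0.9, 6.1]
opening: 0.0358
clock: 16.08
tool_pos: [0.5191, 0.1775, 0.4414]
force: [-3.9, 1.1, 6.5]
opening: 0.036
t 16.07 pos [0.5191 0.1775 0.4414] yang -144.16 xdir [ 0.0048  0.0016 -1.    ] F [-3.94  1.08  6.54] M [ 0.14  1.56 -0.02] open 0.036 q [ 39.4   7.2 -12.3   0.1 -70.2  -3.6]
```

```bash
{ for k in 1; do python3 -m inch '[0.0015,0,0,0,0,0,0.02]'; python3 -m inch '[0.0015,0,0,0,0,0,0.02]'; python3 -m inch '[0.0015,0,0,0,0,0,0.02]'; done; } | grep -v orient
```

```text
clock: 16.2
tool_pos: [0.519, 0.1776, 0.4402]
force: [-4.1, -0.5, 5.8]
opening: 0.0355
clock: 16.32
tool_pos: [0.519, 0.1775, 0.4391]
force: [-3.7, 0.1, 6.3]
opening: 0.0357
clock: 16.45
tool_pos: [0.519, 0.1775, 0.438]
force: [-4.8, 0.2, 6.8]
opening: 0.0359
```

```bash
python3 -m inch '[0.001,0,0,0,0,0,0.02]' | grep -v orient;python3 -m inch '[0.001,0,0,0,0,0,0.02]' | grep -v orient
```

```text
clock: 16.58
tool_pos: [0.5189, 0.1775, 0.4374]
force: [-4.1, 0.2, 5.7]
opening: 0.0357
clock: 16.7
tool_pos: [0.5189, 0.1775, 0.4368]
force: [-3.2, 0.3, 5.7]
opening: 0.0356
```

```bash
python3 -m inch '[0.001,0,0,0,0,0,0.02]' | grep -v orient
```

```text
clock: 16.82
tool_pos: [0.5189, 0.1775, 0.4362]
force: [-4.1, 0.8, 6.0]
opening: 0.0357
```

```bash
python3 -m inch '[0.001,0,0,0,0,0,0.02]' | grep -v orient
```

```text
clock: 16.95
tool_pos: [0.5188, 0.1775, 0.4357]
force: [-3.6, -0.1, 7.9]
opening: 0.0358
```

```bash
python3 -m inch '[0.001,0,0,0,0,0,0.02]' | grep -v orient
```

```text
clock: 17.08
tool_pos: [0.5188, 0.1774, 0.4354]
force: [-5.0, 0.0, 8.5]
opening: 0.0359
```

```bash
python3 -m inch '[0.001,0,0,0,0,0,0.02]' | grep -v orient
```

```text
clock: 17.2
tool_pos: [0.5187, 0.1774, 0.4353]
force: [-4.3, -0.1, 10.2]
opening: 0.0358
```

The rim is felt: push rose from ~5.9 to 10.2 N and progress stopped at foot z ≈ 0.087. Relaxing before letting go.

```bash
python3 -m inch '[0,0,0,0,0,0,0.02, 0,0,0,0,0,0,0.02]' | grep -v orient; python3 -c "
from h import *;show()"
```

```text
clock: 17.45
tool_pos: [0.5187, 0.1774, 0.4354]
force: [-0.8, -0.5, 1.8]
opening: 0.0362
t 17.45 pos [0.5187 0.1774 0.4354] yang -144.1 xdir [ 0.0069  0.002  -1.    ] F [-0.77 -0.51  1.85] M [0.1  0.82 0.03] open 0.0362 q [ 39.4   7.3 -12.9   0.2 -69.3  -3.6]
```

```bash
python3 -m inch '[0,0,0,0,0,0,0.04, 0,0,0,0,0,0,0.05, 0,0,0,0,0,0,0.06, 0,0,0,0,0,0,0.06]' | grep -v orient;  python3 - <<'E'
from h import *
from plant import ctrl
show()
s=ctrl.snapshot("scene");cv2.imwrite("pics/scene12.png",cv2.resize(s["color"][60:260,260:460,::-1],None,fx=3,fy=3,interpolation=2))
s=ctrl.snapshot("side");cv2.imwrite("pics/side12.png",cv2.resize(s["color"][80:280,200:400,::-1],None,fx=3,fy=3,interpolation=2))
E
```

```text
clock: 17.95
tool_pos: [0.5191, 0.1775, 0.4344]
force: [-0.7, 0.3, 0.1]
opening: 0.0591
t 17.95 pos [0.5191 0.1775 0.4344] yang -144.11 xdir [ 0.0068  0.0018 -1.    ] F [-0.67  0.32  0.1 ] M [0.07 0.07 0.06] open 0.0591 q [ 39.4   7.4 -13.    0.2 -69.2  -3.6]
```

View pics/scene12.png

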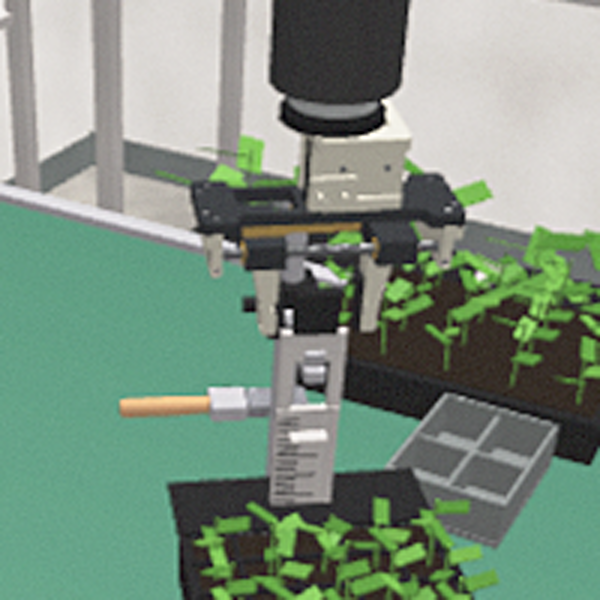

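View pics/side12.png

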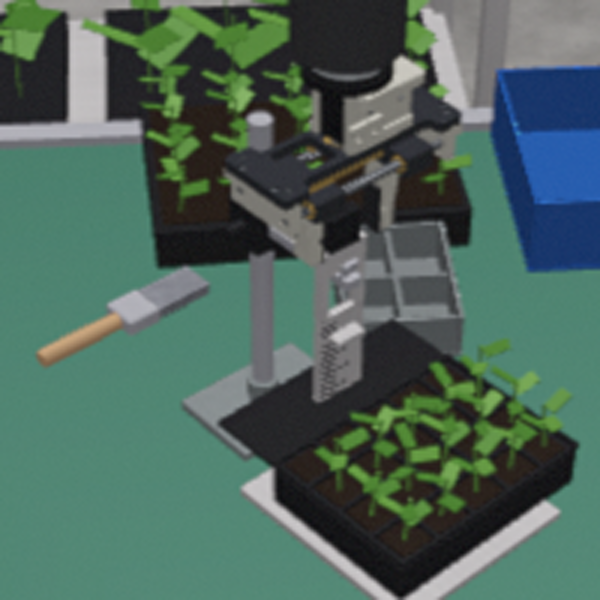

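```bash
python3 -m inch '[-0.01,0,0,0,0,0,0.07, -0.01,0,0,0,0,0,0.08, -0.02,0,0,0,0,0,0.08, -0.03,0,0,0,0,0,0.08, -0.04,0,0,0,0,0,0.08, -0.04,0,0,0,0,0,0.08, 0,0,-0.02,0,0,0,0.08, 0,0,-0.03,0,0,0,0.08, 0,0,0,0,0,0,0.08]' | grep -v orient;  python3 - <<'E'
from h import *
from plant import ctrl
o,T=show()
x=np.array([-.586,.810]);y=np.array([-.810,-.586])
for n in("scene","side"):
    s=ctrl.snapshot(n);W=cloud(s);np.savez(n+"13.npz",**s)
    d=W[:,:,:2]-[.519,.178];a=d@x;b=d@y;z=W[:,:,2];c=s["color"].astype(int);gray=(c.max(2)-c.min(2)<35)&(c.max(2)>70)
    m=(abs(a)<.014)&(abs(b)<.035)&(z>.08)&(z<.253)&gray;A=np.c_[a[m],b[m],z[m]]
    for lo in (.09,.11,.13,.2,.23):
        k=(A[:,2]>lo)&(A[:,2]<lo+.02)
        if k.sum()>5: print(n,lo,k.sum(),np.median(A[k,0]).round(4),np.percentile(A[k,1],[2,98]).round(4))
    bl=(abs(a)<.03)&(abs(b)<.03)&(z>.24)&(z<.30)&(c.max(2)<60);print(n,"foot",np.sort(A[:,2])[3].round(4),"block z",np.percentile(z[bl],[1,99]).round(4))
    m=(a<-.009)&(a>-.024)&(abs(b)<.012)&(z>.19)&(z<.27);print("  arm end z",np.percentile(z[m],[10,50,90,99]).round(4))
    cr=(60,260,260,460) if n=="scene" else (80,280,200,400)
    cv2.imwrite(f"pics/{n}13.png",cv2.resize(s["color"][cr[0]:cr[1],cr[2]:cr[3],::-1],None,fx=3,fy=3,interpolation=2))
E
```

```text
clock: 19.18
tool_pos: [0.5469, 0.1351, 0.5976]
force: [0.1, 0.1, 0.1]
opening: 0.08
t 19.18 pos [0.5469 0.1351 0.5976] yang -144.03 xdir [ 0.0138  0.0051 -0.9999] F [0.12 0.06 0.08] M [ 0.1   0.08 -0.06] open 0.08 q [ 33.9   6.    6.    0.2 -89.2   2.1]
scene 0.09 132 -0.0018 [-0.0242  0.0246]
scene 0.11 130 -0.0016 [-0.0249  0.0259]
scene 0.13 127 -0.0019 [-0.0243  0.0254]
scene 0.2 76 -0.0018 [-0.0256  0.0261]
scene 0.23 169 -0.0021 [-0.0247  0.0257]
scene foot 0.0871 block z [0.2543 0.2887]
  arm end z [0.2198 0.2271 0.239  0.2415]
side 0.09 86 -0.0042 [-0.0262  0.0281]
side 0.11 82 -0.0038 [-0.0202  0.0287]
side 0.13 73 -0.0046 [-0.021   0.0294]
side 0.2 54 -0.0031 [-0.0225  0.0305]
side 0.23 108 -0.0044 [-0.0232  0.0278]
side foot 0.0855 block z [0.253  0.2886]
  arm end z [0.2168 0.2259 0.24   0.2658]
```

View pics/scene13.png

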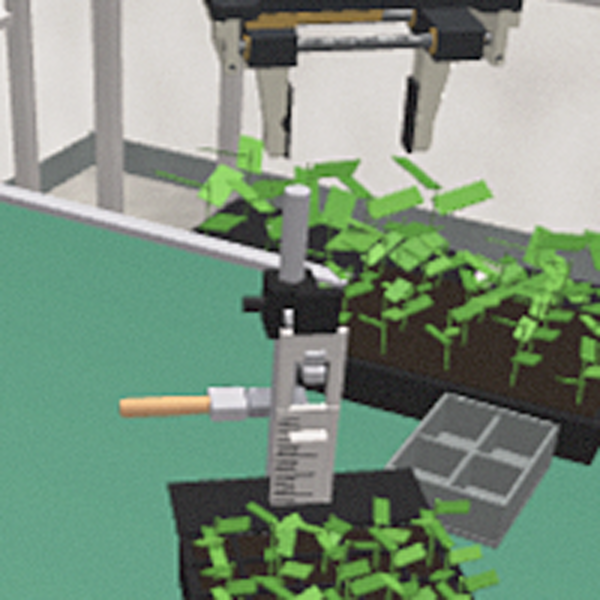

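View pics/side13.png

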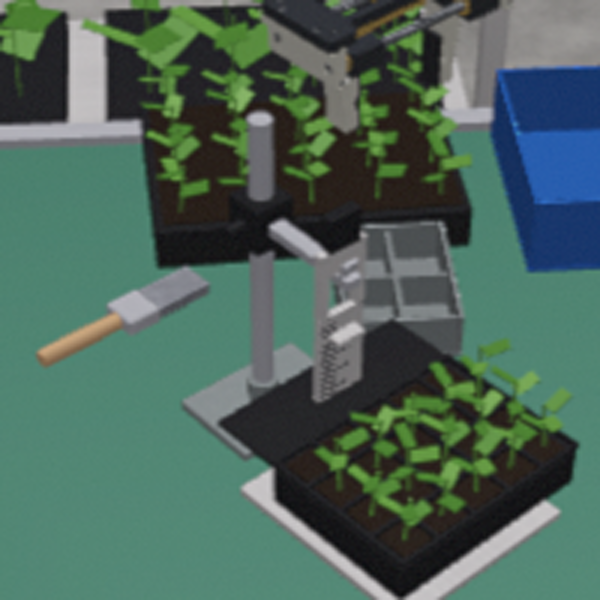

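The gauge hangs upright in the hook, scale and shelf outward at scene crop (305,435), foot on the rim at (300,500), and the robot is clear. Handing in.

```bash
python3 - <<'E'
from h import *
from plant import ctrl
s=ctrl.snapshot("scene");a=load("scene0.npz")["color"].astype(int);d=np.abs(s["color"].astype(int)-a).max(2)>60
d=cv2.morphologyEx(d.astype(np.uint8),cv2.MORPH_OPEN,np.ones((3,3)));n,l,st,c=cv2.connectedComponentsWithStats(d)
print([st[i].tolist() for i in range(1,n) if st[i,4]>15])
show(); print(ctrl.close_job())
E
```

```text
[[87, 0, 37, 84, 2405], [156, 0, 30, 64, 1522], [319, 0, 30, 16, 361], [358, 0, 23, 12, 109], [363, 0, 47, 14, 376], [367, 12, 23, 5, 80], [369, 17, 45, 32, 863], [319, 33, 23, 6, 97], [321, 40, 113, 70, 2199], [304, 57, 27, 41, 533], [349, 66, 6, 4, 21], [338, 72, 59, 20, 391], [101, 77, 17, 12, 120], [94, 85, 6, 7, 33], [346, 85, 5, 10, 41], [153, 89, 39, 57, 1423], [353, 98, 4, 14, 46], [85, 115, 48, 62, 1938], [341, 134, 32, 39, 598], [180, 158, 20, 41, 484], [360, 169, 16, 24, 269], [127, 193, 18, 13, 77], [357, 203, 13, 5, 57], [147, 204, 8, 3, 24], [358, 217, 13, 11, 123], [216, 267, 30, 55, 1019]]
t 19.32 pos [0.5461 0.1363 0.5971] yang -143.94 xdir [ 0.0131  0.0053 -0.9999] F [-0.17 -0.1  -0.85] M [ 0.09  0.08 -0.01] open 0.0801 q [ 34.    6.    5.9   0.2 -89.1   2.1]
the job is handed in; nothing more can be done
None
```

I took the aluminium gauge out of its holder and hung it by its window in the hook, with the scale and shelf facing outward. I pushed the hook and gauge down together until the foot met the tray's rim, let go and lifted clear. The job was handed in at 19.3 s; it reports no verdict.

**Feeling for the rim:** The push was steady at about 6 N, then rose to about 10 N as the motion stopped. I stopped pushing there. I estimate about 4 N on the rim, well under the 14 N limit.

**Last checks:**
- **Gauge:** it stands upright in both fixed cameras, with its foot at about 0.087 m.
- **Rim and hook:** the camera had put the rim at about 0.089 m beforehand. The hook moved down about 42 mm, which puts its seat at about 0.227 m, within 1 mm of the window's upper edge.
- **Other things:** a before/after picture comparison shows changes only at the robot, the holder, the gauge and hook, so no bystander moved.

**Disagreements:**
- The cameras put the hook's seat at about 0.270 m at the start, not the stated 0.275 m. It may have begun slightly lowered.
- While pushing, the wrist showed 3 to 5 N sideways and about 1.5 N·m that I could not fully explain. The sideways force had eased to under 1 N before I let go and the moment was gone once the fingers opened. The side camera also showed sideways offsets of a few millimetres against the wrist camera, which I relied on.

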